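# Sort the gearbox hardware back into the stock bins

## Robot

A 6-joint arm with a two-finger parallel gripper is mounted at the origin on the work surface. World frame = base frame: x ahead of the robot, y to its left, z up, the work surface at z = 0. Lengths are in m, angles in rad, forces in N, time in s.
With the tool pointing down it reaches from about 0.25 to 0.725 m from the base axis. Payload 4 kg.
Tool frame: the origin (TCP) lies at the very end of the fingers, on their centre line; the grasp point (between the pads) lies 19 mm behind it; z points along the fingers, y is the direction in which the jaws open and shut (so a half turn about z gives the same grasp; the last joint's range is limited). The gripper opens to 85 mm and grips with 20 to 120 N. Pads are 22 mm wide; open, the fingers measure 114 mm over their backs; the gripper's body (76 mm by 85 mm) begins 54 mm behind the grasp point. The pads swing forward as they close: fully open they stand 13 mm farther back than shut.
Start: joints at [1.25, 0.241, 0.005, 1.335, 0, 1.571], TCP at [0.158, 0.474, 0.231] pointing down, gripper open.
Joint ranges: [-2.72, 2.72], [-1.05, 1.87], [-1.09, 1.28], [-1.99, 2.15], [-1.42, 1.44], [-3.14, 3.14]. Speed limits (rad/s): [2.79, 2.79, 3.14, 3.14, 3.14, 3.14].

## Interface

Orientations are given as a unit quaternion [x, y, z, w].
In Python, from workcell import bot, camera gives the robot as it stands. The module is installed in compiled form; this text tells all that it offers.
- The arm moves only by the tool send_rows, never from a script. Its argument "deltas" is a list of rows, each an object with "grip": the opening, from 0 (shut) to 1 (fully open); "translation": the shift along the tool's x, y, z in m, a list of three; "twist": the turn, a rotation vector about the tool's x, y, z in degrees, a list of three. A call has 1 to 5 rows; each row is the pose to reach, as a shift and turn from the pose measured when the call began, along the tool's axes at that moment; what a row does not reach only later rows make up. A row lasts 1/8 s, in which the tool goes at most 62.5 mm and 10.7 degrees, less where a joint would pass 70% of its speed; a pose out of reach is approached as far as the arm can. A call with a gripper value outside its range is refused whole. The fingers move at their own pace and stop on an object; the grip force is fixed at half the most. Time passes only in rows, so rows that repeat a pose let the fingers close. It gives the time, the measured TCP pose, the force and the opening at its end, in the units of the state.
- bot.get_obs(): the state, without advancing time (a new reading comes with each control period).
- camera(name): name is "scene" or "top"; returns a dict with "color" (400x640x3 uint8, blue, green, red), "intrinsics" (3x3 intrinsics, pixels), "xyz" and "rotation" of the camera in the world. Camera axes: x right, y down, z forward; pixel columns grow to the right and rows downward; lengths in m; the calibration is good to about 2 mm. A picture is of the moment at which its call begins. There is no depth.
- bot.job_done(): hands the job in, once; it reports no verdict.
The state is a dict: "clock": time; "joint_pos": joint angles; "joint_vel": joint speeds; "tau": joint torques, N m; "eef_pos": TCP position; "tool_rot": TCP orientation; "ft_force": force on the tool from outside, world axes, zero at the start; "ft_torque": the same for the moment, N m; "grip_width": finger opening in m.
Only numpy, scipy, OpenCV 4.12 (cv2) and the standard library are available. Lean on these libraries where they do the work, as an engineer would, in place of code of your own. Each camera call takes 0.05 s, during which the arm holds its last target.

## Task

Clear the loose hardware off the bench: put both hexagon nuts, both ball bearings and the flanged bush into the blue stock bins, each into the bin whose ledge carries a fixed sample of its kind. Set every part down flat on the bin floor, the same way up as it lies now, beside and not on top of another part, and leave the glue bottle standing where it is.

Things in the scene. Friction and masses are not known exactly. Their poses are not given: they have to be found in the camera images.
- nut_a: Loose plain steel hexagon nut, 30 mm over flats (34.6 mm over corners), 16 mm high, about 0.06 kg, lying flat on the bench. Origin: centre of its underside; z up through the hole; the x axis is square to one pair of flats (pairs of flats every 60 degrees). One of two alike.
- nut_b: Loose plain steel hexagon nut, 30 mm over flats (34.6 mm over corners), 16 mm high, about 0.06 kg, lying flat on the bench. Origin: centre of its underside; z up through the hole; the x axis is square to one pair of flats (pairs of flats every 60 degrees). The other of two alike.
- bearing_a: Loose plain steel ball bearing, a flat disc with rings and balls visible on its top, 47 mm diameter, 14 mm high, about 0.10 kg, lying flat. Origin: centre of its underside, z up. One of two alike.
- bearing_b: Loose plain steel ball bearing, a flat disc with rings and balls visible on its top, 47 mm diameter, 14 mm high, about 0.10 kg, lying flat. Origin: centre of its underside, z up. The other of two alike.
- bush: Loose plain steel flanged bush standing on its flange: flange 42 mm diameter and 5 mm thick at the bottom, above it a round barrel 26 mm diameter up to 32 mm total height, dark bore on top; about 0.13 kg. Origin: centre of the flange's underside, z up.
- bin_nuts: Open blue stock bin, fixed: 128 x 128 mm outside, 40 mm high, walls and floor 4 mm thick (clear inside 120 x 120 mm). Origin: centre of the square bin's underside, at bench level; z up, x and y along its walls. Outside its +x wall (away from the robot) a ledge 52 x 70 mm, 22 mm high, carries a fixed sample at x = +90 mm: a hexagon nut: bin for the two nuts. Bins change places.
- bin_bearings: Open blue stock bin, fixed: 128 x 128 mm outside, 40 mm high, walls and floor 4 mm thick (clear inside 120 x 120 mm). Origin: centre of the square bin's underside, at bench level; z up, x and y along its walls. Outside its +x wall (away from the robot) a ledge 52 x 70 mm, 22 mm high, carries a fixed sample at x = +90 mm: a ball bearing: bin for the two bearings. Bins change places.
- bin_bush: Open blue stock bin, fixed: 128 x 128 mm outside, 40 mm high, walls and floor 4 mm thick (clear inside 120 x 120 mm). Origin: centre of the square bin's underside, at bench level; z up, x and y along its walls. Outside its +x wall (away from the robot) a ledge 52 x 70 mm, 22 mm high, carries a fixed sample at x = +90 mm: a flanged bush (top at 54 mm): bin for the bush. Bins change places.
- glue: White glue bottle standing loose on the bench among the parts, 36 mm diameter, 115 mm high, 0.12 kg. Not to be handled. Origin: centre of its underside, z up.

How it is judged:
By the outcome, as a careful person would: the job done as asked, in the order asked, and still so for the second after the job is handed in, with the robot touching nothing.
It also fails if it takes over 128 s, if anything falls off the work surface, if the arm or the gripper's body presses on something with over 40 N, if the wrist force passes 120 N, or if a joint passes its speed limit or range.

## Working session

There is one attempt and no reset: what is moved stays moved. The work goes in short steps, Python scripts to look and compute and a tool call to move; the robot and the scene stay as the last step left them, time stands still between calls to the robot, and variables do not carry over. Pictures are saved under pics/ and viewed, and the job is handed in when it is done.

Besides the shell and the picture viewer there is one more tool, called after "Call:" as a command line: name --argument value ..., lists and objects as JSON in quotes. send_rows: Moves the arm, as the interface text tells. Its arguments: {"type":"object","properties":{"deltas":{"type":"array","items":{"type":"object","properties":{"grip":{"type":"number"},"translation":{"type":"array","items":{"type":"number"}},"twist":{"type":"array","items":{"type":"number"}}}}}},"required":["deltas"]}

```bash
mkdir -p pics
python3 - <<'E'
from workcell import bot, camera
import cv2
o=bot.get_obs()
for k in ('clock','eef_pos','tool_rot','grip_width','ft_force'): print(k,o[k])
for n in ('scene','top'):
    c=camera(n); cv2.imwrite(f'pics/{n}0.png',c['color']); print(n,c['intrinsics'],c['xyz'],c['rotation'])
E
```

```text
clock 0.0
eef_pos [0.15744993 0.47389612 0.2304082 ]
tool_rot [ 1.59698858e-01  9.87165216e-01 -1.03929116e-03 -1.77450547e-04]
grip_width 0.08578070673644772
ft_force [ 0.32653046 -0.15848779  0.27880286]
scene [[431.52255438   0.         320.89066577]
 [  0.         431.52255438 195.09554271]
 [  0.           0.           1.        ]] [1.29519767 0.35460418 0.69034755] [ 0.50527267  0.73965733 -0.37325586 -0.24142625]
top [[377.5244293    0.         317.74382709]
 [  0.         377.5244293  196.11409984]
 [  0.           0.           1.        ]] [ 3.22821853e-01 -2.31429315e-04  8.36824068e-01] [ 0.72358662 -0.68105335  0.07673029 -0.08186086]
```

View pics/scene0.png

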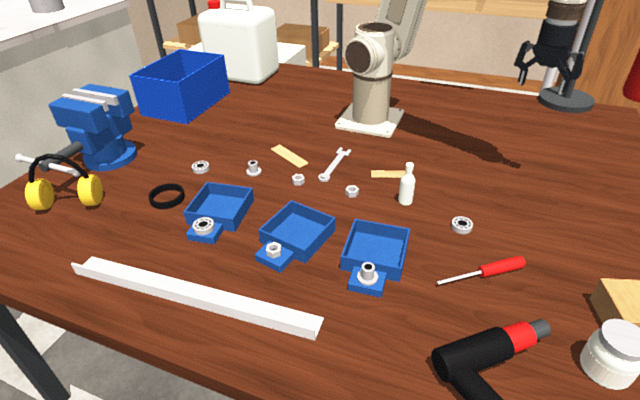

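View pics/top0.png

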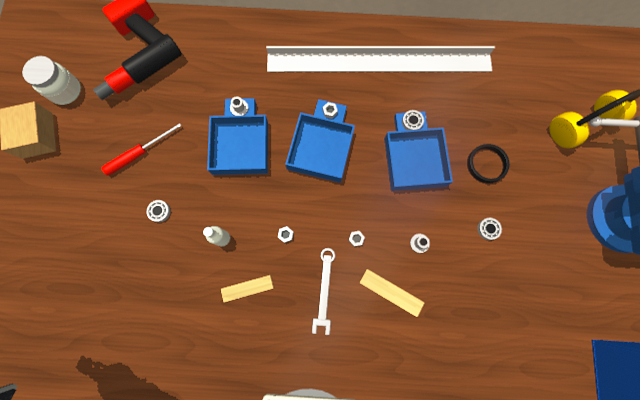

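Scene view: bearing bin near (220,205), nut bin (297,232) and bush bin (376,247). Top view: the bins are at (418,158), (320,148) and (238,142). The loose parts are nuts (286,235) and (357,239), bearings (157,211) and (490,229), bush (421,243), and glue (215,236).

```bash
cat > h.py <<'E'
import numpy as np, cv2
from scipy.spatial.transform import Rotation as R
from workcell import bot, camera
def cast(c,uv,z):
    K=np.array(c['intrinsics']);uv=np.atleast_2d(uv).astype(float)
    d=np.c_[(uv-[K[0,2],K[1,2]])/K[0,0],np.ones(len(uv))]
    d=R.from_quat(c['rotation']).apply(d); o=np.array(c['xyz'])
    return (o+d*((z-o[2])/d[:,2])[:,None])
def proj(c,p):
    K=np.array(c['intrinsics']); q=R.from_quat(c['rotation']).inv().apply(np.atleast_2d(p)-np.array(c['xyz']))
    return q[:,:2]/q[:,2:]*K[0,0]+[K[0,2],K[1,2]]
def graymask(img,x0,y0,x1,y1):
    m=np.zeros(img.shape[:2],np.uint8); hsv=cv2.cvtColor(img,cv2.COLOR_BGR2HSV)
    s=((hsv[...,1]<70)&(hsv[...,2]>60)).astype(np.uint8)*255
    m[y0:y1,x0:x1]=s[y0:y1,x0:x1]; return m
E
python3 - <<'E'
from h import *
t=camera('top'); s=camera('scene')
def crop(c,x,y,w,h,k): return cv2.resize(c['color'][y:y+h,x:x+w],None,fx=k,fy=k,interpolation=cv2.INTER_CUBIC)
cv2.imwrite('pics/t_parts.png',np.vstack([crop(t,140,195,130,60,6),crop(t,270,215,130,45,6)]) )
cv2.imwrite('pics/t_parts2.png',crop(t,395,210,120,50,6))
cv2.imwrite('pics/t_bins.png',crop(t,200,90,260,105,3))
cv2.imwrite('pics/s_parts.png',crop(s,180,150,300,110,2))
hsv=cv2.cvtColor(t['color'],cv2.COLOR_BGR2HSV)
for n,(x,y) in dict(bl=(157,211),na=(286,235),nb=(357,239),bu=(421,243),br=(490,229),glue=(216,236)).items():
    m=graymask(t['color'],x-25,y-20,x+25,y+20)
    cs,_=cv2.findContours(m,cv2.RETR_EXTERNAL,cv2.CHAIN_APPROX_NONE)
    cc=max(cs,key=cv2.contourArea); b=cv2.boundingRect(cc); ce=np.array(b[:2])+(np.array(b[2:])-1)/2
    mm=cv2.moments(cc); g=(mm['m10']/mm['m00'],mm['m01']/mm['m00'])
    h={'b':.014,'n':.016}.get(n[0],.014)
    print(n,b,np.round(g,1),cast(t,g,h)[0].round(4), np.ptp(cast(t,cc[:,0],h),axis=0).round(4))
# bins
m=((hsv[...,0]>100)&(hsv[...,0]<125)&(hsv[...,1]>140)).astype(np.uint8)*255
m[:95]=0;m[195:]=0;m[:,:200]=0;m[:,460:]=0
cs,_=cv2.findContours(m,cv2.RETR_EXTERNAL,cv2.CHAIN_APPROX_NONE)
for c in cs:
    if cv2.contourArea(c)>500:
        ep=cv2.approxPolyDP(c,3,True)[:,0]; print(ep.tolist()); print(cast(t,ep,.04)[:,:2].round(3).tolist())
E
```

```text
bl (147, 200, 23, 22) [157.9 210.7] [0.4561 0.3632 0.014 ] [0.0479 0.0511 0.    ]
na (278, 226, 16, 17) [285.1 234. ] [0.4212 0.0774 0.016 ] [0.0353 0.0327 0.    ]
nb (349, 231, 16, 16) [356.2 238.3] [ 0.4214 -0.0777  0.016 ] [0.0333 0.0327 0.    ]
bu (410, 234, 20, 19) [419.5 242.9] [ 0.4199 -0.2156  0.014 ] [0.0399 0.0413 0.    ]
br (478, 218, 24, 22) [489.4 228.5] [ 0.4607 -0.3684  0.014 ] [0.0474 0.0507 0.    ]
glue (203, 226, 27, 21) [216.3 235.4] [0.4093 0.2273 0.014 ] [0.043  0.0593 0.    ]
[[424, 112], [425, 121], [419, 130], [405, 130], [401, 125], [402, 113], [395, 116], [397, 130], [387, 133], [394, 186], [451, 181], [443, 129], [427, 129]]
[[0.716, -0.219], [0.694, -0.221], [0.671, -0.208], [0.669, -0.176], [0.681, -0.167], [0.71, -0.169], [0.702, -0.153], [0.668, -0.158], [0.66, -0.136], [0.537, -0.153], [0.556, -0.277], [0.677, -0.262], [0.675, -0.226]]
[[318, 100], [313, 116], [300, 113], [287, 168], [340, 181], [353, 125], [342, 122], [345, 106], [336, 104], [337, 114], [329, 119], [322, 112], [326, 101]]
[[0.731, 0.024], [0.691, 0.033], [0.696, 0.063], [0.564, 0.083], [0.541, -0.035], [0.674, -0.058], [0.68, -0.033], [0.72, -0.038], [0.724, -0.017], [0.699, -0.021], [0.686, -0.003], [0.702, 0.013], [0.73, 0.006]]
[[226, 99], [225, 114], [209, 120], [207, 168], [212, 173], [266, 172], [265, 116], [254, 114], [254, 99], [243, 99], [249, 105], [247, 113], [234, 116], [229, 111], [230, 99]]
[[0.721, 0.236], [0.684, 0.234], [0.667, 0.268], [0.553, 0.259], [0.543, 0.246], [0.552, 0.128], [0.684, 0.142], [0.688, 0.168], [0.725, 0.171], [0.723, 0.197], [0.709, 0.181], [0.689, 0.184], [0.68, 0.213], [0.691, 0.225], [0.721, 0.227]]
```

```bash
ls pics
```

```text
s_parts.png
scene0.png
t_bins.png
t_parts.png
t_parts2.png
top0.png
```

View pics/t_parts.png

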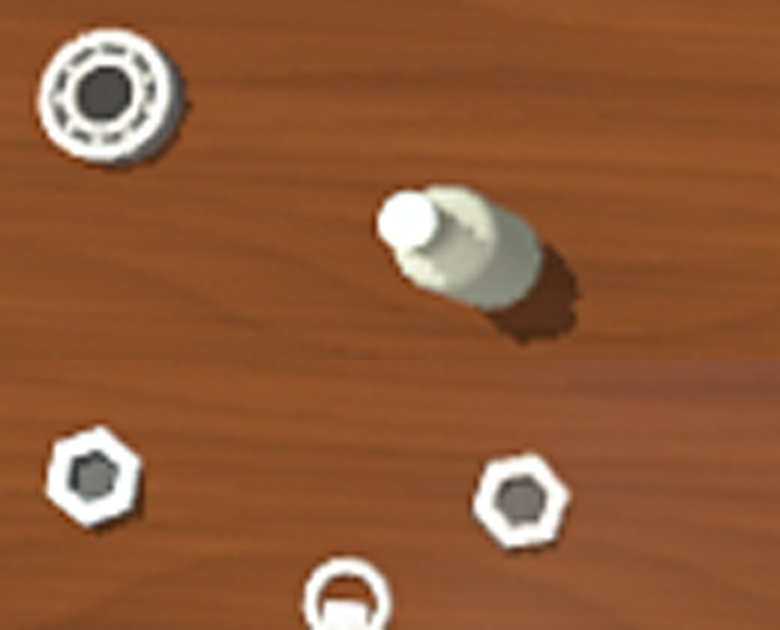

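View pics/t_parts2.png

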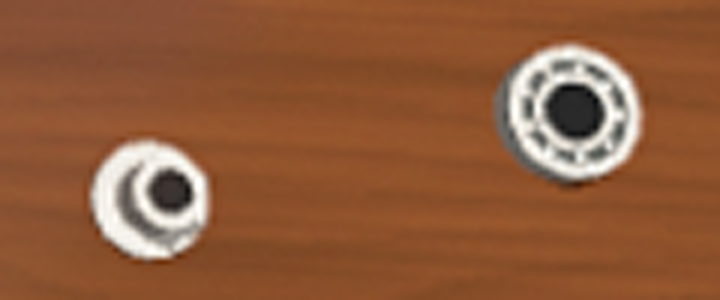

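View pics/t_bins.png

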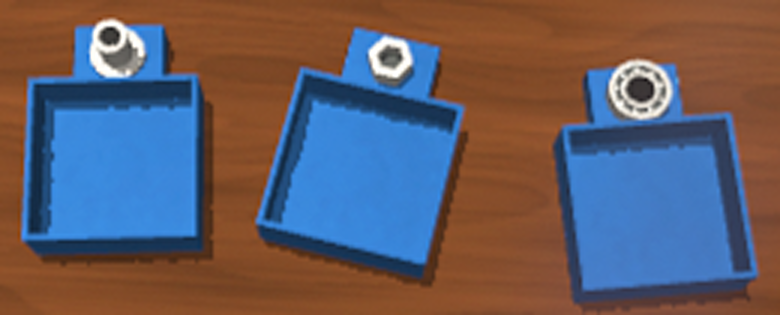

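View pics/s_parts.png

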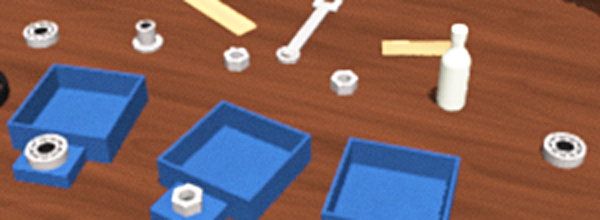

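The crops show all parts clearly. Next I'll refine the part centres using bright top faces, the nut yaws, and the bin rim corners.

```bash
cat > meas.py <<'E'
from h import *
t=camera('top'); k=8
V=t['color'].min(axis=2)
def top(n,x,y,h,r=17,th=None):
    c=cv2.resize(V[y-r:y+r,x-r:x+r],None,fx=k,fy=k,interpolation=cv2.INTER_CUBIC)
    m=(c>th).astype(np.uint8)
    cs,_=cv2.findContours(m,cv2.RETR_EXTERNAL,cv2.CHAIN_APPROX_NONE)
    cc=cv2.convexHull(max(cs,key=cv2.contourArea))[:,0]
    uv=(cc+.5)/k-.5+[x-r,y-r]
    P=cast(t,uv,h)[:,:2].astype(np.float32)
    (cx,cy),(a,b),_=cv2.fitEllipse(P*1000)
    return P,cx,cy,a,b
if __name__=='__main__':
    for n,(x,y,h) in dict(bl=(157,211,.014),br=(490,229,.014),bush=(421,243,.005),na=(286,235,.016),nb=(357,239,.016)).items():
        P,cx,cy,a,b=top(n,x,y,h,th=130)
        print(n,'ctr mm %.1f %.1f axes %.1f %.1f'%(cx,cy,a,b),end=' ')
        if n[0]=='n':
            M=cv2.moments((P*1000).reshape(-1,1,2)); c=np.array([M['m10'],M['m01']])/M['m00']
            th=np.radians(np.arange(0,60,.5)); w=[np.ptp((P*1000)@[np.cos(q+np.pi/3*0),np.sin(q)]) for q in th]
            W=[np.mean([np.ptp((P*1000)@[np.cos(q+j*np.pi/3),np.sin(q+j*np.pi/3)]) for j in range(3)]) for q in th]
            i=int(np.argmin(W)); j=int(np.argmax(W)); print('cen',c.round(1),'flat dir deg',i/2,'w %.1f'%min(W),'corner dir',j/2,'%.1f'%max(W))
        else: print()
    # bush barrel/bore top at .032
    B=dict(bush=[(27,78),(201,76),(203,240),(24,240)],nuts=[(301,69),(464,104),(427,264),(258,226)],bear=[(557,128),(732,115),(755,270),(575,291)])
    for n,q in B.items():
        uv=(np.array(q)+.5)/3-.5+[200,90]; P=cast(t,uv,.04)[:,:2]*1000
        d=(P[0]+P[1]-P[2]-P[3]); e=P[0]+P[3]-P[1]-P[2]
        print(n,'c',P.mean(0).round(1),'sides',[round(float(np.linalg.norm(P[i]-P[i-1])),1) for i in range(4)],'yaw x %.1f y %.1f'%(np.degrees(np.arctan2(d[1],d[0])),np.degrees(np.arctan2(-e[0],e[1]))))
    print('glue base', cast(t,[140+505/6,195+265/6],0)[0])
    s=camera('scene')
    print('scene glue', cast(s,[180+453/2,150+102/2],0)[0])
    for n,p in dict(bl=(180+564/2,150+143/2,.014),br=(180+41/2,150+33/2,.014),na=(180+344/2,150+75/2,.016),nb=(180+236/2,150+53/2,.016),bushtop=(180+146/2,150+25/2,.032)).items(): print('scene',n,cast(s,p[:2],p[2])[0].round(4))
    print('bushtop top', cast(t,[395+171/6,210+190/6],.032)[0])
E
python3 meas.py
```

```text
bl ctr mm 457.0 365.3 axes 49.0 49.8 
br ctr mm 461.8 -370.3 axes 48.6 49.2 
bush ctr mm 421.3 -218.2 axes 42.4 43.4 
na ctr mm 421.9 77.6 axes 35.1 35.8 cen [421.7  77.7] flat dir deg 23.0 w 32.9 corner dir 54.0 36.3
nb ctr mm 422.1 -78.0 axes 34.3 34.8 cen [422.1 -77.8] flat dir deg 12.5 w 32.2 corner dir 43.5 35.3
bush c [617.8 197.8] sides [128.3, 132.0, 129.9, 131.3] yaw x 6.0 y 3.8
nuts c [623.3  12.2] sides [128.4, 126.6, 128.7, 127.3] yaw x -10.0 y -9.6
bear c [ 608.8 -205.1] sides [126.5, 132.5, 121.1, 132.8] yaw x 7.1 y 9.1
glue base [0.40362305 0.21283431 0.        ]
scene glue [0.40333172 0.21950594 0.        ]
scene bl [0.4534 0.3629 0.014 ]
scene br [ 0.4685 -0.3645  0.014 ]
scene na [0.417  0.0756 0.016 ]
scene nb [ 0.42   -0.0794  0.016 ]
scene bushtop [ 0.4216 -0.2169  0.032 ]
bushtop top [ 0.42090961 -0.21936048  0.032     ]
```

```bash
cat > plan.py <<'E'
import sys
from h import *
# usage: x y z(mm) jaw(deg)
x,y,z,psi=map(float,sys.argv[1:5]); o=bot.get_obs()
p=np.array(o['eef_pos'])*1000; q=R.from_quat(o['tool_rot']); a=np.radians(psi)
Y=np.array([np.cos(a),np.sin(a),0]); cur=q.as_matrix()
if cur[:,1]@Y<0 and len(sys.argv)<6: Y=-Y
Z=np.array([0,0,-1.]); X=np.cross(Y,Z); T=R.from_matrix(np.c_[X,Y,Z])
yaw=np.degrees(np.arctan2(cur[1,1],cur[0,1]))
print('t %.1f pos'%o['clock'],p.round(1),'jaw %.1f tilt %.1f'%(yaw,np.degrees(np.arccos(-cur[2,2]))),'grip %.1f mm'%(o['grip_width']*1e3),'F',np.round(o['ft_force'],1),'j6 %.2f'%o['joint_pos'][5])
print('translation',(q.inv().apply(np.array([x,y,z])-p)/1000).round(4).tolist(),'twist',(q.inv()*T).as_rotvec(degrees=True).round(1).tolist())
E
python3 plan.py 421.5 77.5 120 23
```

```text
t 0.3 pos [157.6 474.3 231. ] jaw 71.6 tilt 0.0 grip 85.8 mm F [ 0.6 -0.6  0.1] j6 1.57
translation [-0.3755, -0.2933, 0.1112] twist [-0.0, 0.0, 48.6]
```

Call:
send_rows --deltas '[{"grip": 1, "translation": [-0.3755, -0.2933, 0], "twist": [0, 0, 48.6]}, {"grip": 1, "translation": [-0.3755, -0.2933, 0], "twist": [0, 0, 48.6]}, {"grip": 1, "translation": [-0.3755, -0.2933, 0], "twist": [0, 0, 48.6]}, {"grip": 1, "translation": [-0.3755, -0.2933, 0], "twist": [0, 0, 48.6]}, {"grip": 1, "translation": [-0.3755, -0.2933, 0], "twist": [0, 0, 48.6]}]'

```text
clock: 0.92
eef_pos: [0.3315, 0.2126, 0.2315]
tool_rot: [0.553, 0.833, 0.0, 0.0]
ft_force: [0.8, 0.9, 0.2]
grip_width: 0.0854
```

```bash
python3 plan.py 421.5 77.5 120 23
```

```text
t 0.9 pos [331.5 212.6 231.5] jaw 22.8 tilt 0.0 grip 85.4 mm F [0.8 0.9 0.2] j6 1.74
translation [-0.1594, 0.0305, 0.1116] twist [0.0, 0.0, -0.2]
```

Call:
send_rows --deltas '[{"grip": 1, "translation": [-0.1594, 0.0305, 0], "twist": [0, 0, 0]}, {"grip": 1, "translation": [-0.1594, 0.0305, 0.03], "twist": [0, 0, 0]}, {"grip": 1, "translation": [-0.1594, 0.0305, 0.09], "twist": [0, 0, 0]}, {"grip": 1, "translation": [-0.1594, 0.0305, 0.15], "twist": [0, 0, 0]}, {"grip": 1, "translation": [-0.1594, 0.0305, 0.18], "twist": [0, 0, 0]}]'

```text
clock: 1.55
eef_pos: [0.4211, 0.0764, 0.0495]
tool_rot: [0.554, 0.833, -0.0, -0.0]
ft_force: [-0.1, 0.3, -0.3]
grip_width: 0.0853
```

```bash
python3 plan.py 421.5 77.5 2 23
```

```text
t 1.6 pos [421.1  76.4  49.5] jaw 22.7 tilt 0.0 grip 85.3 mm F [-0.1  0.3 -0.3] j6 1.35
translation [0.0008, 0.0008, 0.0475] twist [-0.0, 0.0, -0.3]
```

Call:
send_rows --deltas '[{"grip": 1, "translation": [0.0008, 0.0008, 0.025], "twist": [0, 0, 0]}, {"grip": 1, "translation": [0.0008, 0.0008, 0.0475], "twist": [0, 0, 0]}, {"grip": 0.5, "translation": [0.0008, 0.0008, 0.0475], "twist": [0, 0, 0]}, {"grip": 0.5, "translation": [0.0008, 0.0008, 0.0475], "twist": [0, 0, 0]}, {"grip": 0.5, "translation": [0.0008, 0.0008, 0.0475], "twist": [0, 0, 0]}]'

```text
clock: 2.17
eef_pos: [0.4226, 0.0777, 0.0031]
tool_rot: [0.554, 0.833, 0.001, 0.001]
ft_force: [0.1, 0.5, -0.9]
grip_width: 0.0426
```

Call:
send_rows --deltas '[{"grip": 0, "translation": [0, 0, 0], "twist": [0, 0, 0]}, {"grip": 0, "translation": [0, 0, 0], "twist": [0, 0, 0]}, {"grip": 0, "translation": [0, 0, 0], "twist": [0, 0, 0]}, {"grip": 0, "translation": [0, 0, 0], "twist": [0, 0, 0]}, {"grip": 0, "translation": [0, 0, 0], "twist": [0, 0, 0]}]'

```text
clock: 2.8
eef_pos: [0.4234, 0.0779, 0.004]
tool_rot: [0.554, 0.833, 0.001, 0.002]
ft_force: [-1.2, 0.9, 6.5]
grip_width: 0.0283
```

Call:
send_rows --deltas '[{"grip": 0, "translation": [0, 0, -0.04], "twist": [0, 0, 0]}, {"grip": 0, "translation": [0, 0, -0.09], "twist": [0, 0, 0]}, {"grip": 0, "translation": [0, 0, -0.12], "twist": [0, 0, 0]}]'

```text
clock: 3.18
eef_pos: [0.4238, 0.078, 0.1263]
tool_rot: [0.554, 0.833, 0.002, 0.003]
ft_force: [1.4, 0.4, -0.7]
grip_width: 0.0279
```

```bash
python3 - <<'E'
from h import *
c=camera('scene'); cv2.imwrite('pics/s1.png',cv2.resize(c['color'][60:260,180:480],None,fx=2.5,fy=2.5))
for n,(cx,cy,yaw) in dict(bush=(617.8,197.8,5),nuts=(623.3,12.2,-9.8),bear=(608.8,-205.1,8)).items():
    a=np.radians(yaw); e=np.array([-np.sin(a),np.cos(a)])
    for s in (-30,0,30): print(n,s,(np.array([cx,cy])+s*e).round(1))
E
python3 plan.py 618.2 -17.4 124 -10;python3 plan.py 628.4 41.8 124 -10
```

```text
bush -30 [620.4 167.9]
bush 0 [617.8 197.8]
bush 30 [615.2 227.7]
nuts -30 [618.2 -17.4]
nuts 0 [623.3  12.2]
nuts 30 [628.4  41.8]
bear -30 [ 613.  -234.8]
bear 0 [ 608.8 -205.1]
bear 30 [ 604.6 -175.4]
t 3.2 pos [425.9  78.3 129.5] jaw 22.7 tilt 0.7 grip 28.5 mm F [0.4 0.  2. ] j6 1.36
translation [-0.1626, 0.1403, 0.0076] twist [0.7, -0.0, 32.7]
t 3.2 pos [425.9  78.3 129.5] jaw 22.7 tilt 0.7 grip 28.5 mm F [0.4 0.  2. ] j6 1.36
translation [-0.1119, 0.1726, 0.0079] twist [0.7, -0.0, 32.7]
```

View pics/s1.png

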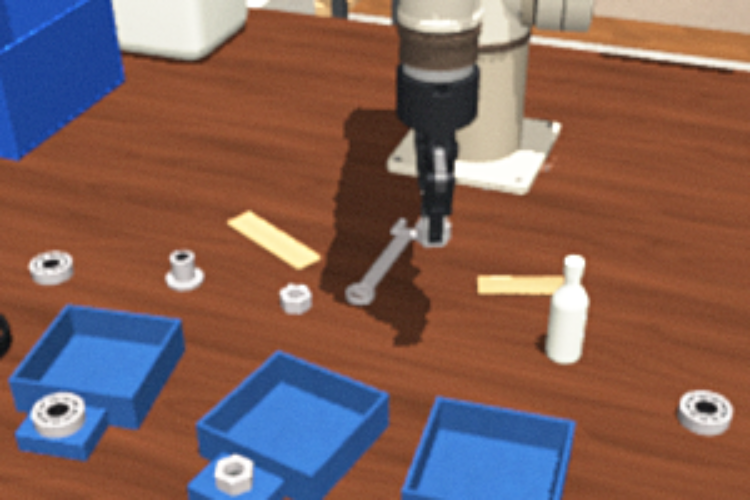

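The nut left the bench and is held between the fingers near (432,232), over the wrench in this view. I'm carrying it to the +y half of the nut bin.

Call:
send_rows --deltas '[{"grip": 0, "translation": [-0.1119, 0.1726, 0.008], "twist": [0.7, 0, 32.7]}, {"grip": 0, "translation": [-0.1119, 0.1726, 0.008], "twist": [0.7, 0, 32.7]}, {"grip": 0, "translation": [-0.1119, 0.1726, 0.008], "twist": [0.7, 0, 32.7]}, {"grip": 0, "translation": [-0.1119, 0.1726, 0.008], "twist": [0.7, 0, 32.7]}, {"grip": 0, "translation": [-0.1119, 0.1726, 0.04], "twist": [0.7, 0, 32.7]}]'

```text
clock: 3.85
eef_pos: [0.6329, 0.0414, 0.0928]
tool_rot: [0.766, 0.643, 0.003, 0.002]
ft_force: [0.0, -0.7, -1.6]
grip_width: 0.0283
```

```bash
python3 plan.py 628.4 41.8 20 -10
```

```text
t 3.9 pos [632.9  41.4  92.8] jaw -10.0 tilt 0.4 grip 28.3 mm F [ 0.  -0.7 -1.6] j6 1.81
translation [-0.0006, -0.005, 0.0728] twist [0.4, -0.1, -0.0]
```

Call:
send_rows --deltas '[{"grip": 0, "translation": [-0.0006, -0.005, 0.02], "twist": [0.4, 0, 0]}, {"grip": 0, "translation": [-0.0006, -0.005, 0.05], "twist": [0.4, 0, 0]}, {"grip": 0, "translation": [-0.0006, -0.005, 0.07], "twist": [0.4, 0, 0]}, {"grip": 0, "translation": [-0.0006, -0.005, 0.0728], "twist": [0.4, 0, 0]}]'

```text
clock: 4.35
eef_pos: [0.6262, 0.0417, 0.0173]
tool_rot: [0.766, 0.643, -0.001, -0.002]
ft_force: [0.0, 0.4, -0.1]
grip_width: 0.0282
```

```bash
python3 plan.py 628.4 41.8 9 -10
```

```text
t 4.3 pos [626.2  41.7  17.3] jaw -10.0 tilt 0.3 grip 28.2 mm F [ 0.   0.4 -0.1] j6 1.81
translation [0.0005, 0.0022, 0.0083] twist [-0.3, -0.1, -0.0]
```

Call:
send_rows --deltas '[{"grip": 0, "translation": [0, 0.002, 0.006], "twist": [0, 0, 0]}, {"grip": 0, "translation": [0, 0.002, 0.008], "twist": [0, 0, 0]}, {"grip": 0, "translation": [0, 0.002, 0.008], "twist": [0, 0, 0]}]'

```text
clock: 4.72
eef_pos: [0.6285, 0.0413, 0.0097]
tool_rot: [0.766, 0.643, -0.001, -0.002]
ft_force: [-0.2, -0.3, -0.8]
grip_width: 0.0282
```

```bash
python3 plan.py 628.4 41.8 9 -10
```

```text
t 4.7 pos [628.5  41.3   9.7] jaw -10.0 tilt 0.3 grip 28.2 mm F [-0.2 -0.3 -0.8] j6 1.81
translation [0.0004, -0.0002, 0.0008] twist [-0.3, -0.1, -0.0]
```

Call:
send_rows --deltas '[{"grip": 0, "translation": [0, 0, 0.0015], "twist": [0, 0, 0]}, {"grip": 0, "translation": [0, 0, 0.0015], "twist": [0, 0, 0]}, {"grip": 0.5, "translation": [0, 0, 0.0015], "twist": [0, 0, 0]}, {"grip": 0.5, "translation": [0, 0, 0.0015], "twist": [0, 0, 0]}, {"grip": 0.5, "translation": [0, 0, 0.0015], "twist": [0, 0, 0]}]'

```text
clock: 5.35
eef_pos: [0.6286, 0.0414, 0.0084]
tool_rot: [0.766, 0.643, -0.001, -0.002]
ft_force: [-0.5, 0.5, 0.4]
grip_width: 0.0426
```

Call:
send_rows --deltas '[{"grip": 0.5, "translation": [0, 0, -0.03], "twist": [0, 0, 0]}, {"grip": 0.5, "translation": [0, 0, -0.08], "twist": [0, 0, 0]}, {"grip": 0.5, "translation": [0, 0, -0.12], "twist": [0, 0, 0]}]'

```text
clock: 5.72
eef_pos: [0.6295, 0.0411, 0.1303]
tool_rot: [0.766, 0.642, -0.0, -0.002]
ft_force: [0.0, 0.5, -0.5]
grip_width: 0.0428
```

```bash
python3 plan.py 422 -78 130 12.5
```

```text
t 5.7 pos [629.5  41.1 130.3] jaw -10.0 tilt 0.2 grip 42.8 mm F [ 0.   0.5 -0.5] j6 1.81
translation [-0.1534, -0.1835, 0.0007] twist [-0.2, -0.1, -22.5]
```

Call:
send_rows --deltas '[{"grip": 1, "translation": [-0.1534, -0.1835, 0.0], "twist": [-0.2, 0, -22.5]}, {"grip": 1, "translation": [-0.1534, -0.1835, 0.0], "twist": [-0.2, 0, -22.5]}, {"grip": 1, "translation": [-0.1534, -0.1835, 0.0], "twist": [-0.2, 0, -22.5]}, {"grip": 1, "translation": [-0.1534, -0.1835, 0.0], "twist": [-0.2, 0, -22.5]}, {"grip": 1, "translation": [-0.1534, -0.1835, 0.07], "twist": [-0.2, 0, -22.5]}]'

```text
clock: 6.35
eef_pos: [0.4242, -0.0801, 0.0724]
tool_rot: [0.628, 0.779, 0.004, 0.005]
ft_force: [2.5, 0.1, -1.3]
grip_width: 0.0851
```

```bash
python3 - <<'E'
from h import *
c=camera('top'); cv2.imwrite('pics/t1.png',cv2.resize(c['color'][90:290,200:460],None,fx=3,fy=3))
E
python3 plan.py 422 -78 5 12.5
```

```text
t 6.4 pos [417.4 -78.1  62.9] jaw 12.3 tilt 0.3 grip 85.3 mm F [-2.1  0.4 -4.3] j6 1.17
translation [-0.0011, 0.0047, 0.0579] twist [-0.2, -0.2, -0.2]
```

View pics/t1.png

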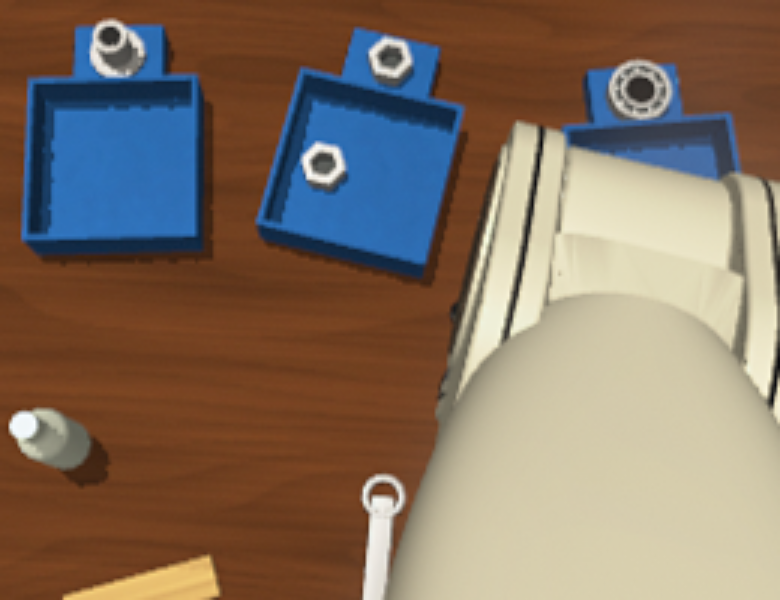

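The first nut lies flat in the left half of the nut bin at crop (324,166), and the glue is still standing. Next is nut b.

Call:
send_rows --deltas '[{"grip": 1, "translation": [-0.001, 0.0047, 0.02], "twist": [0, 0, 0]}, {"grip": 1, "translation": [-0.001, 0.0047, 0.045], "twist": [0, 0, 0]}, {"grip": 1, "translation": [-0.001, 0.0047, 0.058], "twist": [0, 0, 0]}, {"grip": 1, "translation": [-0.001, 0.0047, 0.058], "twist": [0, 0, 0]}]'

```text
clock: 6.9
eef_pos: [0.4215, -0.0776, 0.0046]
tool_rot: [0.627, 0.779, -0.001, -0.003]
ft_force: [-0.8, -0.3, 0.6]
grip_width: 0.0855
```

```bash
python3 plan.py 422 -78 5 12.5
```

```text
t 6.9 pos [421.5 -77.6   4.6] jaw 12.3 tilt 0.4 grip 85.5 mm F [-0.8 -0.3  0.6] j6 1.17
translation [-0.0005, 0.0004, -0.0004] twist [-0.3, -0.3, -0.2]
```

Call:
send_rows --deltas '[{"grip": 0.45, "translation": [0, 0, 0], "twist": [0, 0, 0]}, {"grip": 0.45, "translation": [0, 0, 0], "twist": [0, 0, 0]}, {"grip": 0, "translation": [0, 0, 0], "twist": [0, 0, 0]}, {"grip": 0, "translation": [0, 0, 0], "twist": [0, 0, 0]}, {"grip": 0, "translation": [0, 0, 0], "twist": [0, 0, 0]}]'

```text
clock: 7.52
eef_pos: [0.4222, -0.0778, 0.0055]
tool_rot: [0.627, 0.779, -0.0, -0.003]
ft_force: [-1.3, 0.8, 5.4]
grip_width: 0.0283
```

Call:
send_rows --deltas '[{"grip": 0, "translation": [0, 0, 0], "twist": [0, 0, 0]}, {"grip": 0, "translation": [0, 0, 0], "twist": [0, 0, 0]}, {"grip": 0, "translation": [0, 0, -0.04], "twist": [0, 0, 0]}, {"grip": 0, "translation": [0, 0, -0.09], "twist": [0, 0, 0]}, {"grip": 0, "translation": [0, 0, -0.12], "twist": [0, 0, 0]}]'

```text
clock: 8.15
eef_pos: [0.4234, -0.0783, 0.1275]
tool_rot: [0.627, 0.779, 0.0, -0.002]
ft_force: [0.2, 0.2, -0.1]
grip_width: 0.0281
```

```bash
python3 plan.py 618.2 -17.4 125 -10
```

```text
t 8.2 pos [423.4 -78.3 127.5] jaw 12.3 tilt 0.2 grip 28.1 mm F [ 0.2  0.2 -0.1] j6 1.17
translation [0.0179, 0.2033, 0.0023] twist [-0.1, -0.2, 22.3]
```

Call:
send_rows --deltas '[{"grip": 0, "translation": [0.0179, 0.2033, 0], "twist": [0, 0, 22.3]}, {"grip": 0, "translation": [0.0179, 0.2033, 0], "twist": [0, 0, 22.3]}, {"grip": 0, "translation": [0.0179, 0.2033, 0], "twist": [0, 0, 22.3]}, {"grip": 0, "translation": [0.0179, 0.2033, 0], "twist": [0, 0, 22.3]}, {"grip": 0, "translation": [0.0179, 0.2033, 0.04], "twist": [0, 0, 22.3]}]'

```text
clock: 8.78
eef_pos: [0.6228, -0.0165, 0.0892]
tool_rot: [0.765, 0.644, 0.003, 0.001]
ft_force: [0.2, 0.1, -1.3]
grip_width: 0.0281
```

```bash
python3 plan.py 618.2 -17.4 20 -10
```

```text
t 8.8 pos [622.8 -16.5  89.2] jaw -9.9 tilt 0.4 grip 28.1 mm F [ 0.2  0.1 -1.3] j6 1.72
translation [-0.0019, -0.0048, 0.0691] twist [0.3, -0.2, 0.1]
```

Call:
send_rows --deltas '[{"grip": 0, "translation": [-0.001, -0.004, 0.03], "twist": [0.3, 0, 0]}, {"grip": 0, "translation": [-0.001, -0.004, 0.06], "twist": [0.3, 0, 0]}, {"grip": 0, "translation": [-0.001, -0.004, 0.069], "twist": [0.3, 0, 0]}, {"grip": 0, "translation": [-0.001, -0.004, 0.074], "twist": [0.3, 0, 0]}, {"grip": 0, "translation": [-0.001, -0.004, 0.077], "twist": [0.3, 0, 0]}]'

```text
clock: 9.4
eef_pos: [0.6201, -0.0166, 0.0131]
tool_rot: [0.765, 0.644, 0.002, -0.0]
ft_force: [-0.0, 0.1, -1.0]
grip_width: 0.0283
```

```bash
python3 plan.py 618.2 -17.4 9.5 -10
```

```text
t 9.4 pos [620.1 -16.6  13.1] jaw -9.9 tilt 0.3 grip 28.3 mm F [-0.   0.1 -1. ] j6 1.71
translation [-0.0011, -0.0017, 0.0035] twist [0.1, -0.2, 0.1]
```

Call:
send_rows --deltas '[{"grip": 0, "translation": [-0.001, -0.0015, 0.003], "twist": [0, 0, 0]}, {"grip": 0, "translation": [-0.001, -0.0015, 0.004], "twist": [0, 0, 0]}, {"grip": 0, "translation": [-0.001, -0.0015, 0.004], "twist": [0, 0, 0]}]'

```text
clock: 9.78
eef_pos: [0.6188, -0.0175, 0.0096]
tool_rot: [0.765, 0.644, 0.003, 0.0]
ft_force: [-0.2, 0.1, 0.7]
grip_width: 0.0278
```

Call:
send_rows --deltas '[{"grip": 0.5, "translation": [0, 0, 0.0], "twist": [0, 0, 0]}, {"grip": 0.5, "translation": [0, 0, 0.0], "twist": [0, 0, 0]}, {"grip": 0.5, "translation": [0, 0, 0], "twist": [0, 0, 0]}]'

```text
clock: 10.15
eef_pos: [0.6189, -0.0174, 0.0097]
tool_rot: [0.765, 0.644, 0.003, 0.0]
ft_force: [-0.1, 0.1, -0.5]
grip_width: 0.0429
```

Call:
send_rows --deltas '[{"grip": 0.5, "translation": [0, 0, -0.03], "twist": [0, 0, 0]}, {"grip": 0.5, "translation": [0, 0, -0.08], "twist": [0, 0, 0]}, {"grip": 0.5, "translation": [0, 0, -0.14], "twist": [0, 0, 0]}, {"grip": 0.6, "translation": [0, 0, -0.18], "twist": [0, 0, 0]}]'

```text
clock: 10.65
eef_pos: [0.619, -0.018, 0.1931]
tool_rot: [0.765, 0.644, 0.004, 0.001]
ft_force: [0.2, -0.3, 0.2]
grip_width: 0.0511
```

```bash
python3 plan.py 456.5 364.5 190 40;python3 plan.py 461.5 -369.5 190 -39
```

```text
t 10.7 pos [619.  -18.  193.1] jaw -9.9 tilt 0.5 grip 51.1 mm F [ 0.2 -0.3  0.2] j6 1.71
translation [0.3489, -0.2258, 0.003] twist [0.5, -0.1, -49.9]
t 10.7 pos [619.  -18.  193.1] jaw -9.9 tilt 0.5 grip 51.1 mm F [ 0.2 -0.3  0.2] j6 1.71
translation [-0.3733, -0.0948, 0.0008] twist [0.3, -0.4, 29.1]
```

Call:
send_rows --deltas '[{"grip": 1, "translation": [-0.3733, -0.0948, 0], "twist": [0.3, 0, 29]}, {"grip": 1, "translation": [-0.3733, -0.0948, 0], "twist": [0.3, 0, 29]}, {"grip": 1, "translation": [-0.3733, -0.0948, 0], "twist": [0.3, 0, 29]}, {"grip": 1, "translation": [-0.3733, -0.0948, 0], "twist": [0.3, 0, 29]}, {"grip": 1, "translation": [-0.3733, -0.0948, 0], "twist": [0.3, 0, 29]}]'

```text
clock: 11.28
eef_pos: [0.49, -0.3051, 0.1908]
tool_rot: [0.902, 0.431, 0.003, -0.001]
ft_force: [0.7, -1.0, 0.5]
grip_width: 0.0854
```

```bash
python3 plan.py 461.5 -369.5 60 -39
```

```text
t 11.3 pos [ 490.  -305.1  190.8] jaw -38.9 tilt 0.4 grip 85.4 mm F [ 0.7 -1.   0.5] j6 1.69
translation [-0.0688, 0.0182, 0.1304] twist [-0.0, -0.4, 0.1]
```

Call:
send_rows --deltas '[{"grip": 1, "translation": [-0.0688, 0.0182, 0.04], "twist": [0, 0, 0]}, {"grip": 1, "translation": [-0.0688, 0.0182, 0.09], "twist": [0, 0, 0]}, {"grip": 1, "translation": [-0.0688, 0.0182, 0.13], "twist": [0, 0, 0]}, {"grip": 1, "translation": [-0.0688, 0.0182, 0.13], "twist": [0, 0, 0]}]'

```text
clock: 11.78
eef_pos: [0.4585, -0.3676, 0.0567]
tool_rot: [0.902, 0.431, 0.001, -0.005]
ft_force: [-0.1, 0.3, 1.1]
grip_width: 0.0854
```

```bash
python3 plan.py 461.5 -369.5 4 -39
python3 - <<'E'
from h import *
c=camera('top'); cv2.imwrite('pics/t2.png',cv2.resize(c['color'][90:290,260:520],None,fx=3,fy=3))
c=camera('scene'); cv2.imwrite('pics/s2.png',cv2.resize(c['color'][130:280,160:480],None,fx=2.5,fy=2.5))
E
```

```text
t 11.8 pos [ 458.5 -367.6   56.7] jaw -38.9 tilt 0.6 grip 85.4 mm F [-0.1  0.3  1.1] j6 1.57
translation [0.0001, 0.004, 0.0527] twist [-0.5, -0.4, 0.1]
```

View pics/t2.png

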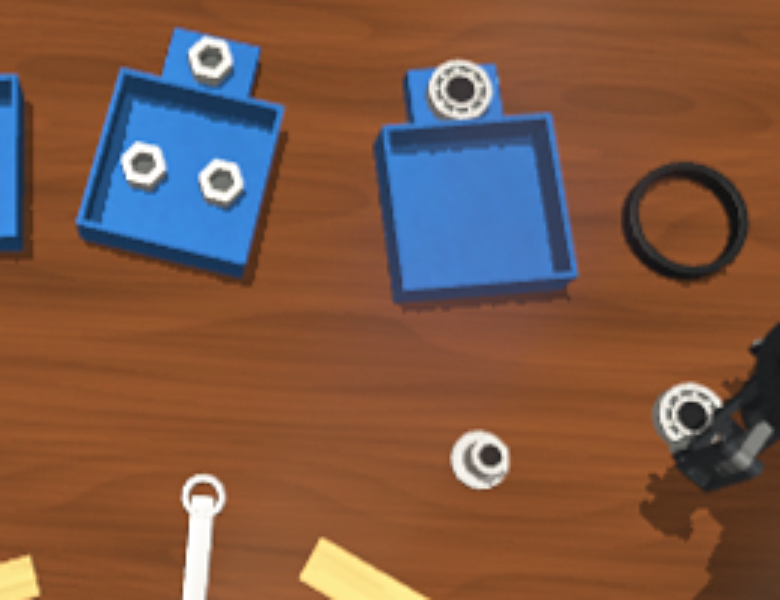

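View pics/s2.png

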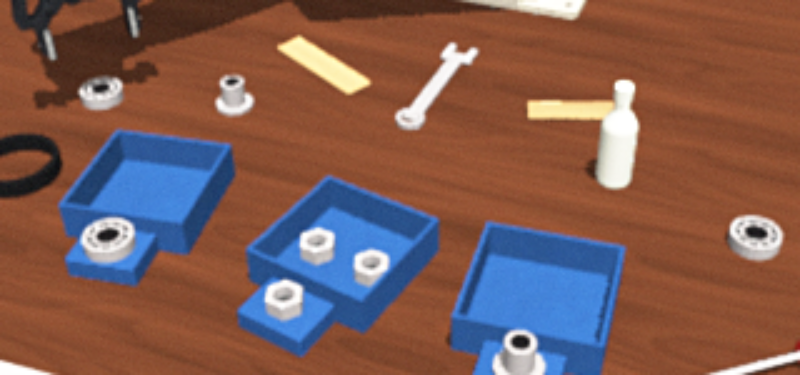

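Both nuts lie flat and apart in the nut bin (top crop (144,165) and (221,182)). The gripper is over the right bearing.

Call:
send_rows --deltas '[{"grip": 1, "translation": [0, 0.004, 0.025], "twist": [-0.5, -0.4, 0]}, {"grip": 1, "translation": [0, 0.004, 0.045], "twist": [-0.5, -0.4, 0]}, {"grip": 1, "translation": [0, 0.004, 0.0527], "twist": [-0.5, -0.4, 0]}, {"grip": 1, "translation": [0, 0.004, 0.0527], "twist": [-0.5, -0.4, 0]}]'

```text
clock: 12.38
eef_pos: [0.4665, -0.3723, 0.0101]
tool_rot: [0.902, 0.432, 0.002, 0.005]
ft_force: [0.1, -0.2, 0.7]
grip_width: 0.0855
```

Call:
send_rows --deltas '[{"grip": 0.6, "translation": [0, 0, 0], "twist": [0, 0, 0]}, {"grip": 0.6, "translation": [0, 0, 0], "twist": [0, 0, 0]}, {"grip": 0, "translation": [0, 0, 0], "twist": [0, 0, 0]}, {"grip": 0, "translation": [0, 0, 0], "twist": [0, 0, 0]}, {"grip": 0, "translation": [0, 0, 0], "twist": [0, 0, 0]}]'

```text
clock: 13.0
eef_pos: [0.4667, -0.3724, 0.014]
tool_rot: [0.902, 0.432, 0.003, 0.006]
ft_force: [-5.4, 5.0, 19.5]
grip_width: 0.0003
```

The grasp missed: the TCP stopped at 10 mm and the fingers closed above the bearing. I'm rising slightly and looking.

Call:
send_rows --deltas '[{"grip": 0, "translation": [0, 0, -0.02], "twist": [0, 0, 0]}, {"grip": 1, "translation": [0, 0, -0.06], "twist": [0, 0, 0]}, {"grip": 1, "translation": [0, 0, -0.1], "twist": [0, 0, 0]}, {"grip": 1, "translation": [0, 0, -0.1], "twist": [0, 0, 0]}]'

```text
clock: 13.5
eef_pos: [0.4681, -0.3735, 0.1187]
tool_rot: [0.902, 0.432, 0.005, 0.01]
ft_force: [0.6, -0.0, 0.0]
grip_width: 0.0544
```

```bash
python3 plan.py 461.5 -369.5 4 -39
python3 - <<'E'
from h import *
c=camera('top'); cv2.imwrite('pics/t3.png',cv2.resize(c['color'][190:290,400:580],None,fx=4,fy=4))
c=camera('scene'); cv2.imwrite('pics/s3.png',cv2.resize(c['color'][80:230,140:340],None,fx=4,fy=4))
E
```

```text
t 13.5 pos [ 468.1 -373.5  118.7] jaw -38.8 tilt 1.3 grip 54.4 mm F [ 0.6 -0.   0. ] j6 1.58
translation [-0.001, -0.0102, 0.1145] twist [1.3, 0.0, 0.2]
```

View pics/t3.png

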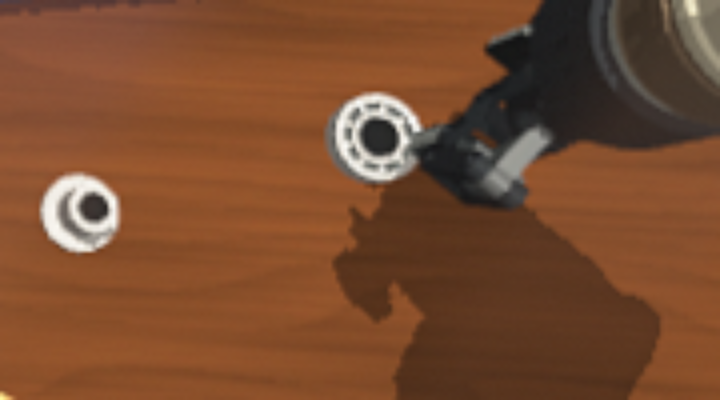

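View pics/s3.png

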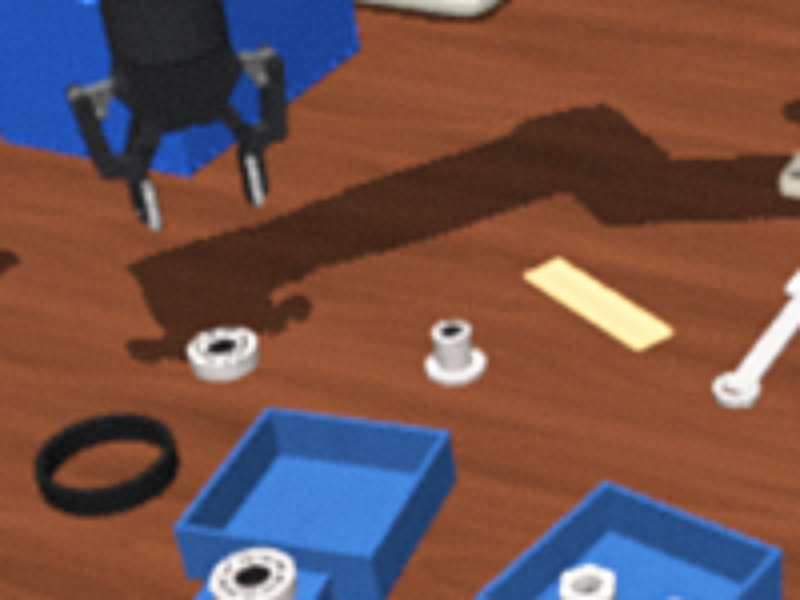

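The bearing was dragged a little (now top px ≈(494,224)) but still lies flat. I'm remeasuring it, backing the arm off and settling.

Call:
send_rows --deltas '[{"grip": 1, "translation": [-0.001, -0.0102, 0.02], "twist": [1.3, 0, 0]}, {"grip": 1, "translation": [-0.001, -0.0102, 0.02], "twist": [1.3, 0, 0]}, {"grip": 1, "translation": [-0.001, -0.0102, 0.02], "twist": [1.3, 0, 0]}]'

```text
clock: 13.98
eef_pos: [0.4567, -0.3657, 0.0929]
tool_rot: [0.902, 0.432, -0.002, -0.005]
ft_force: [0.2, 0.1, -0.1]
grip_width: 0.0854
```

```bash
python3 - <<'E'
from meas import *
for th in (130,160): 
  P,cx,cy,a,b=top('br',494,224,.014,th=th); print(cx,cy,a,b)
cv2.imwrite('pics/t4.png',cv2.resize(t['color'][190:290,400:580],None,fx=4,fy=4))
E
python3 plan.py 461.5 -369.5 4 -39
```

```text
472.3651123046875 -379.0079345703125 46.83449935913086 49.488399505615234
472.5043029785156 -378.933837890625 45.482139587402344 48.51995849609375
t 14.0 pos [ 457.2 -366.    93.6] jaw -38.8 tilt 0.5 grip 85.0 mm F [-0.   1.3 -0.6] j6 1.57
translation [0.0, 0.0063, 0.0896] twist [-0.5, 0.0, 0.2]
```

View pics/t4.png

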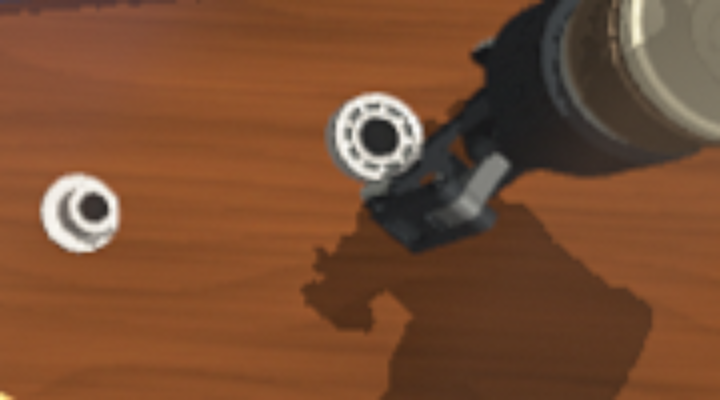

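```bash
python3 plan.py 472.3 -378.7 60 -39
```

```text
t 14.0 pos [ 457.2 -366.    93.6] jaw -38.8 tilt 0.5 grip 85.0 mm F [-0.   1.3 -0.6] j6 1.57
translation [-0.0004, 0.02, 0.0334] twist [-0.5, 0.0, 0.2]
```

Call:
send_rows --deltas '[{"grip": 1, "translation": [0, 0.01, 0.01], "twist": [0, 0, 0]}, {"grip": 1, "translation": [0, 0.017, 0.025], "twist": [0, 0, 0]}, {"grip": 1, "translation": [0, 0.018, 0.0334], "twist": [0, 0, 0]}, {"grip": 1, "translation": [0, 0.018, 0.0334], "twist": [0, 0, 0]}, {"grip": 1, "translation": [0, 0.018, 0.0334], "twist": [0, 0, 0]}]'

```text
clock: 14.65
eef_pos: [0.4709, -0.3771, 0.0601]
tool_rot: [0.902, 0.432, -0.002, -0.004]
ft_force: [-0.4, -0.7, 0.8]
grip_width: 0.0857
```

```bash
python3 plan.py 472.3 -378.7 4 -39
```

```text
t 14.7 pos [ 470.9 -377.1   60.1] jaw -38.8 tilt 0.5 grip 85.7 mm F [-0.4 -0.7  0.8] j6 1.57
translation [-0.0003, 0.0026, 0.0561] twist [-0.5, 0.0, 0.2]
```

Call:
send_rows --deltas '[{"grip": 1, "translation": [0, 0.0026, 0.02], "twist": [0, 0, 0]}, {"grip": 1, "translation": [0, 0.0026, 0.04], "twist": [0, 0, 0]}, {"grip": 1, "translation": [0, 0.0026, 0.053], "twist": [0, 0, 0]}, {"grip": 1, "translation": [0, 0.0026, 0.057], "twist": [0, 0, 0]}, {"grip": 1, "translation": [0, 0.0026, 0.057], "twist": [0, 0, 0]}]'

```text
clock: 15.28
eef_pos: [0.4727, -0.3786, 0.0033]
tool_rot: [0.902, 0.432, -0.002, -0.004]
ft_force: [-0.1, 0.3, -0.1]
grip_width: 0.0855
```

```bash
python3 plan.py 472.3 -378.7 2 -39
```

```text
t 15.3 pos [ 472.7 -378.6    3.3] jaw -38.8 tilt 0.5 grip 85.5 mm F [-0.1  0.3 -0.1] j6 1.57
translation [-0.0003, -0.0002, 0.0013] twist [-0.5, 0.0, 0.2]
```

Settled and on target, so I'm closing.

Call:
send_rows --deltas '[{"grip": 0.7, "translation": [0, 0, 0.0013], "twist": [0, 0, 0]}, {"grip": 0.6, "translation": [0, 0, 0.0013], "twist": [0, 0, 0]}, {"grip": 0.5, "translation": [0, 0, 0.0013], "twist": [0, 0, 0]}, {"grip": 0.4, "translation": [0, 0, 0.0013], "twist": [0, 0, 0]}, {"grip": 0, "translation": [0, 0, 0.0013], "twist": [0, 0, 0]}]'

```text
clock: 15.9
eef_pos: [0.4732, -0.3789, 0.0031]
tool_rot: [0.902, 0.432, -0.002, -0.003]
ft_force: [-0.2, 1.3, 5.3]
grip_width: 0.0443
```

Call:
send_rows --deltas '[{"grip": 0, "translation": [0, 0, 0], "twist": [0, 0, 0]}, {"grip": 0, "translation": [0, 0, 0], "twist": [0, 0, 0]}]'

```text
clock: 16.15
eef_pos: [0.4732, -0.379, 0.0032]
tool_rot: [0.902, 0.432, -0.002, -0.003]
ft_force: [-0.5, 0.2, 1.2]
grip_width: 0.0442
```

Call:
send_rows --deltas '[{"grip": 0, "translation": [0, 0, -0.03], "twist": [0, 0, 0]}, {"grip": 0, "translation": [0, 0, -0.08], "twist": [0, 0, 0]}, {"grip": 0, "translation": [0, 0, -0.12], "twist": [0, 0, 0]}, {"grip": 0, "translation": [0, 0, -0.12], "twist": [0, 0, 0]}]'

```text
clock: 16.65
eef_pos: [0.476, -0.3812, 0.1269]
tool_rot: [0.902, 0.432, -0.0, 0.0]
ft_force: [0.3, -0.0, -1.3]
grip_width: 0.0442
```

```bash
python3 plan.py 613 -234 122 8;  python3 - <<'E'
from h import *
c=camera('scene'); cv2.imwrite('pics/s5.png',cv2.resize(c['color'][80:230,140:340],None,fx=3,fy=3))
E
```

```text
t 16.6 pos [ 476.  -381.2  126.9] jaw -38.8 tilt 0.0 grip 44.2 mm F [ 0.3 -0.  -1.3] j6 1.57
translation [0.2005, 0.0144, 0.0049] twist [0.0, 0.0, -46.8]
```

View pics/s5.png

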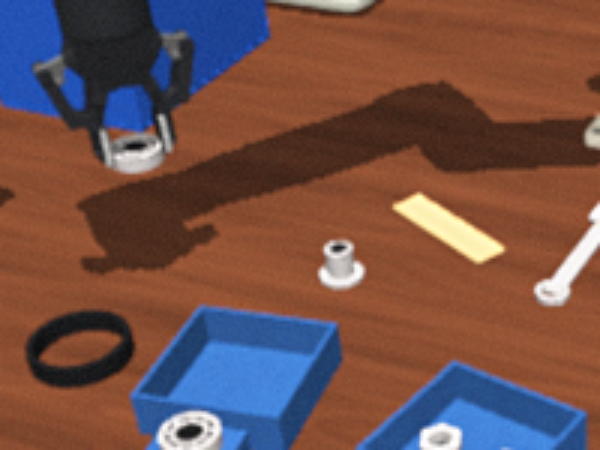

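The bearing is held level between the fingers at crop (135,152). I'm moving to the -y half of the bearing bin.

Call:
send_rows --deltas '[{"grip": 0, "translation": [0.2005, 0.0144, 0], "twist": [0, 0, -46.8]}, {"grip": 0, "translation": [0.2005, 0.0144, 0], "twist": [0, 0, -46.8]}, {"grip": 0, "translation": [0.2005, 0.0144, 0], "twist": [0, 0, -46.8]}, {"grip": 0, "translation": [0.2005, 0.0144, 0], "twist": [0, 0, -46.8]}, {"grip": 0, "translation": [0.2005, 0.0144, 0], "twist": [0, 0, -46.8]}]'

```text
clock: 17.32
eef_pos: [0.6114, -0.2303, 0.1209]
tool_rot: [0.654, 0.757, -0.001, -0.004]
ft_force: [0.5, -0.8, -0.0]
grip_width: 0.0442
```

Call:
send_rows --deltas '[{"grip": 0, "translation": [0, 0, 0.02], "twist": [0, 0, 0]}, {"grip": 0, "translation": [0, 0, 0.04], "twist": [0, 0, 0]}, {"grip": 0, "translation": [0, 0, 0.04], "twist": [0, 0, 0]}]'

```text
clock: 17.7
eef_pos: [0.6079, -0.2288, 0.0762]
tool_rot: [0.654, 0.757, -0.003, -0.009]
ft_force: [-0.1, 0.2, -1.9]
grip_width: 0.0443
```

```bash
python3 plan.py 613 -234 20 8
```

```text
t 17.7 pos [ 607.9 -228.8   76.2] jaw 8.3 tilt 1.0 grip 44.3 mm F [-0.1  0.2 -1.9] j6 1.06
translation [-0.0064, 0.0051, 0.0561] twist [-0.9, -0.5, 0.3]
```

Call:
send_rows --deltas '[{"grip": 0, "translation": [-0.006, 0.005, 0.02], "twist": [-0.7, -0.4, 0]}, {"grip": 0, "translation": [-0.006, 0.005, 0.04], "twist": [-0.7, -0.4, 0]}, {"grip": 0, "translation": [-0.006, 0.005, 0.055], "twist": [-0.7, -0.4, 0]}, {"grip": 0, "translation": [-0.006, 0.005, 0.055], "twist": [-0.7, -0.4, 0]}, {"grip": 0, "translation": [-0.006, 0.005, 0.055], "twist": [-0.7, -0.4, 0]}]'

```text
clock: 18.32
eef_pos: [0.6134, -0.2339, 0.0218]
tool_rot: [0.654, 0.757, -0.0, -0.001]
ft_force: [0.7, -0.6, -1.0]
grip_width: 0.0443
```

```bash
python3 plan.py 613 -234 8 8
```

```text
t 18.3 pos [ 613.4 -233.9   21.8] jaw 8.3 tilt 0.2 grip 44.3 mm F [ 0.7 -0.6 -1. ] j6 1.06
translation [-0.0001, -0.0004, 0.0138] twist [-0.1, -0.1, 0.3]
```

Call:
send_rows --deltas '[{"grip": 0, "translation": [0, 0, 0.008], "twist": [0, 0, 0]}, {"grip": 0, "translation": [0, 0, 0.013], "twist": [0, 0, 0]}, {"grip": 0, "translation": [0, 0, 0.0145], "twist": [0, 0, 0]}, {"grip": 0, "translation": [0, 0, 0.0145], "twist": [0, 0, 0]}]'

```text
clock: 18.82
eef_pos: [0.6134, -0.2338, 0.0074]
tool_rot: [0.654, 0.757, -0.0, -0.001]
ft_force: [-0.3, -1.0, -1.2]
grip_width: 0.0442
```

Call:
send_rows --deltas '[{"grip": 0.65, "translation": [0, 0, 0], "twist": [0, 0, 0]}, {"grip": 0.65, "translation": [0, 0, 0], "twist": [0, 0, 0]}, {"grip": 0.65, "translation": [0, 0, 0], "twist": [0, 0, 0]}]'

```text
clock: 19.2
eef_pos: [0.6136, -0.2339, 0.0075]
tool_rot: [0.654, 0.757, -0.0, -0.001]
ft_force: [0.7, 0.1, -0.6]
grip_width: 0.0553
```

Call:
send_rows --deltas '[{"grip": 0.65, "translation": [0, 0, -0.03], "twist": [0, 0, 0]}, {"grip": 0.65, "translation": [0, 0, -0.08], "twist": [0, 0, 0]}, {"grip": 0.65, "translation": [0, 0, -0.14], "twist": [0, 0, 0]}, {"grip": 0.65, "translation": [0, 0, -0.2], "twist": [0, 0, 0]}, {"grip": 0.65, "translation": [0, 0, -0.2], "twist": [0, 0, 0]}]'

```text
clock: 19.82
eef_pos: [0.6173, -0.2355, 0.2152]
tool_rot: [0.654, 0.757, 0.002, 0.005]
ft_force: [-0.5, 0.1, 0.1]
grip_width: 0.0556
```

```bash
python3 plan.py 456.5 364.5 200 40
```

```text
t 19.8 pos [ 617.3 -235.5  215.2] jaw 8.3 tilt 0.7 grip 55.6 mm F [-0.5  0.1  0.1] j6 1.06
translation [0.6171, -0.0722, 0.0113] twist [0.5, 0.4, -31.7]
```

Call:
send_rows --deltas '[{"grip": 1, "translation": [0.61, -0.07, 0.01], "twist": [0, 0, -31.7]}, {"grip": 1, "translation": [0.61, -0.07, 0.01], "twist": [0, 0, -31.7]}, {"grip": 1, "translation": [0.61, -0.07, 0.01], "twist": [0, 0, -31.7]}, {"grip": 1, "translation": [0.61, -0.07, 0.01], "twist": [0, 0, -31.7]}, {"grip": 1, "translation": [0.61, -0.07, 0.01], "twist": [0, 0, -31.7]}]'

```text
clock: 20.45
eef_pos: [0.5338, 0.0699, 0.2034]
tool_rot: [0.422, 0.906, 0.001, 0.005]
ft_force: [-0.1, 0.4, 0.1]
grip_width: 0.0855
```

```bash
python3 plan.py 456.5 364.5 200 40
```

```text
t 20.4 pos [533.8  69.9 203.4] jaw 40.0 tilt 0.6 grip 85.5 mm F [-0.1  0.4  0.1] j6 1.00
translation [0.2754, 0.1303, 0.0016] twist [0.3, 0.5, 0.0]
```

Call:
send_rows --deltas '[{"grip": 1, "translation": [0.275, 0.13, 0], "twist": [0.3, 0.5, 0]}, {"grip": 1, "translation": [0.275, 0.13, 0], "twist": [0.3, 0.5, 0]}, {"grip": 1, "translation": [0.275, 0.13, 0], "twist": [0.3, 0.5, 0]}, {"grip": 1, "translation": [0.275, 0.13, 0], "twist": [0.3, 0.5, 0]}, {"grip": 1, "translation": [0.275, 0.13, 0], "twist": [0.3, 0.5, 0]}]'

```text
clock: 21.08
eef_pos: [0.4552, 0.3658, 0.2005]
tool_rot: [0.422, 0.907, -0.001, -0.0]
ft_force: [0.6, 0.1, -0.6]
grip_width: 0.0851
```

Call:
send_rows --deltas '[{"grip": 1, "translation": [0, 0, 0.04], "twist": [0, 0, 0]}, {"grip": 1, "translation": [0, 0, 0.09], "twist": [0, 0, 0]}, {"grip": 1, "translation": [0, 0, 0.13], "twist": [0, 0, 0]}, {"grip": 1, "translation": [0, 0, 0.13], "twist": [0, 0, 0]}]'

```text
clock: 21.58
eef_pos: [0.4518, 0.3631, 0.066]
tool_rot: [0.422, 0.907, -0.005, -0.002]
ft_force: [0.2, 0.6, 0.5]
grip_width: 0.0852
```

```bash
python3 plan.py 456.5 364.5 3 40;  python3 - <<'E'
from h import *
c=camera('scene'); cv2.imwrite('pics/s6.png',cv2.resize(c['color'][130:280,160:500],None,fx=2.3,fy=2.3))
c=camera('top'); cv2.imwrite('pics/t6.png',cv2.resize(c['color'][90:290,130:460],None,fx=2.4,fy=2.4))
E
```

```text
t 21.6 pos [451.8 363.1  66. ] jaw 40.1 tilt 0.6 grip 85.2 mm F [0.2 0.6 0.5] j6 1.55
translation [-0.002, 0.0052, 0.063] twist [-0.6, 0.0, 0.1]
```

View pics/s6.png

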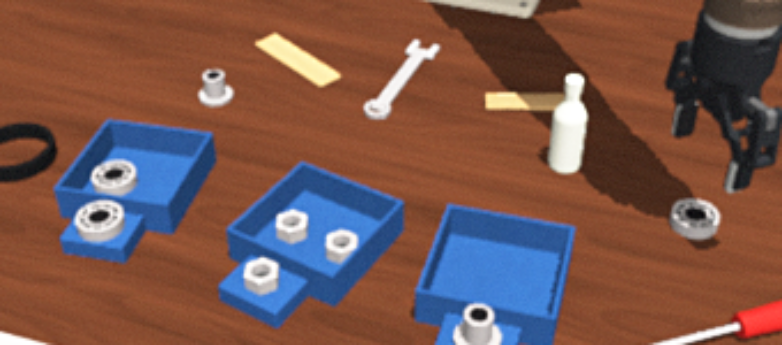

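View pics/t6.png

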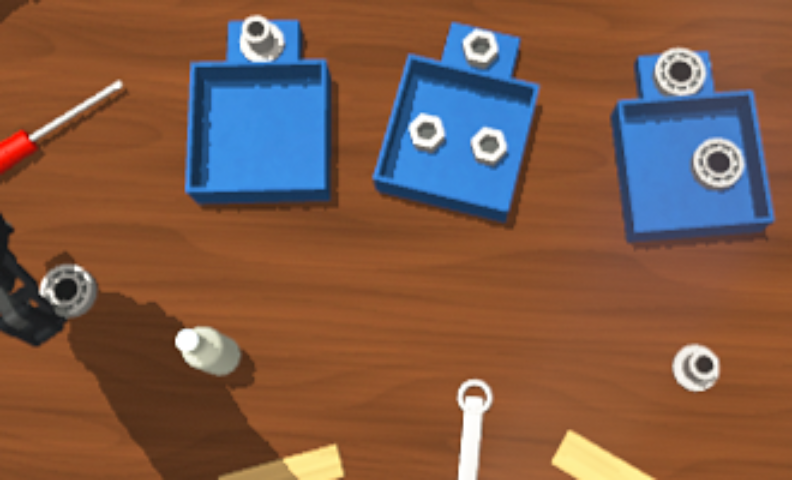

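The right bearing is flat in its bin at crop (718,163), on the far side from the robot. The glue is undisturbed, and the gripper is over the left bearing.

Call:
send_rows --deltas '[{"grip": 1, "translation": [-0.002, 0.005, 0.015], "twist": [0, 0, 0]}, {"grip": 1, "translation": [-0.002, 0.005, 0.03], "twist": [0, 0, 0]}, {"grip": 1, "translation": [-0.002, 0.005, 0.04], "twist": [0, 0, 0]}, {"grip": 1, "translation": [-0.002, 0.005, 0.04], "twist": [0, 0, 0]}]'

```text
clock: 22.18
eef_pos: [0.4594, 0.3666, 0.0295]
tool_rot: [0.422, 0.907, -0.002, -0.001]
ft_force: [-0.1, -0.6, 0.6]
grip_width: 0.0854
```

```bash
python3 plan.py 456.5 364.5 3 40
```

```text
t 22.2 pos [459.4 366.6  29.5] jaw 40.1 tilt 0.2 grip 85.4 mm F [-0.1 -0.6  0.6] j6 1.55
translation [0.0003, -0.0034, 0.0265] twist [-0.2, 0.0, 0.1]
```

Call:
send_rows --deltas '[{"grip": 1, "translation": [0, -0.0025, 0.012], "twist": [0, 0, 0]}, {"grip": 1, "translation": [0, -0.0025, 0.022], "twist": [0, 0, 0]}, {"grip": 1, "translation": [0, -0.0025, 0.0265], "twist": [0, 0, 0]}, {"grip": 1, "translation": [0, -0.0025, 0.0265], "twist": [0, 0, 0]}]'

```text
clock: 22.68
eef_pos: [0.4571, 0.3647, 0.0025]
tool_rot: [0.422, 0.907, -0.002, -0.001]
ft_force: [-0.3, -0.1, 1.0]
grip_width: 0.0858
```

```bash
python3 plan.py 456.5 364.5 2 40
```

```text
t 22.7 pos [457.1 364.7   2.5] jaw 40.1 tilt 0.3 grip 85.8 mm F [-0.3 -0.1  1. ] j6 1.55
translation [0.0003, -0.0006, 0.0005] twist [-0.3, 0.0, 0.1]
```

Call:
send_rows --deltas '[{"grip": 0.7, "translation": [0, 0, 0], "twist": [0, 0, 0]}, {"grip": 0.6, "translation": [0, 0, 0], "twist": [0, 0, 0]}, {"grip": 0.5, "translation": [0, 0, 0], "twist": [0, 0, 0]}, {"grip": 0.3, "translation": [0, 0, 0], "twist": [0, 0, 0]}, {"grip": 0, "translation": [0, 0, 0], "twist": [0, 0, 0]}]'

```text
clock: 23.3
eef_pos: [0.4575, 0.365, 0.0034]
tool_rot: [0.422, 0.907, -0.002, -0.001]
ft_force: [-1.3, -1.2, 4.7]
grip_width: 0.0442
```

Call:
send_rows --deltas '[{"grip": 0, "translation": [0, 0, 0], "twist": [0, 0, 0]}, {"grip": 0, "translation": [0, 0, 0], "twist": [0, 0, 0]}]'

```text
clock: 23.55
eef_pos: [0.4575, 0.365, 0.0035]
tool_rot: [0.422, 0.907, -0.002, -0.001]
ft_force: [-1.2, 0.2, 1.8]
grip_width: 0.0438
```

Call:
send_rows --deltas '[{"grip": 0, "translation": [0, 0, -0.03], "twist": [0, 0, 0]}, {"grip": 0, "translation": [0, 0, -0.08], "twist": [0, 0, 0]}, {"grip": 0, "translation": [0, 0, -0.14], "twist": [0, 0, 0]}, {"grip": 0, "translation": [0, 0, -0.19], "twist": [0, 0, 0]}, {"grip": 0, "translation": [0, 0, -0.19], "twist": [0, 0, 0]}]'

```text
clock: 24.18
eef_pos: [0.4604, 0.3674, 0.1983]
tool_rot: [0.422, 0.907, 0.003, 0.002]
ft_force: [1.0, 0.5, -0.9]
grip_width: 0.0442
```

```bash
python3 plan.py 604.6 -175.5 190 8
```

```text
t 24.2 pos [460.4 367.4 198.3] jaw 40.1 tilt 0.4 grip 44.2 mm F [ 1.   0.5 -0.9] j6 1.55
translation [-0.5083, -0.2391, 0.0071] twist [0.4, -0.1, 32.1]
```

Call:
send_rows --deltas '[{"grip": 0, "translation": [-0.508, -0.239, 0], "twist": [0, 0, 32.1]}, {"grip": 0, "translation": [-0.508, -0.239, 0], "twist": [0, 0, 32.1]}, {"grip": 0, "translation": [-0.508, -0.239, 0], "twist": [0, 0, 32.1]}, {"grip": 0, "translation": [-0.508, -0.239, 0], "twist": [0, 0, 32.1]}, {"grip": 0, "translation": [-0.508, -0.239, 0], "twist": [0, 0, 32.1]}]'

```text
clock: 24.8
eef_pos: [0.539, 0.0619, 0.1935]
tool_rot: [0.656, 0.755, 0.002, -0.0]
ft_force: [1.3, 0.0, -1.3]
grip_width: 0.0441
```

```bash
python3 plan.py 604.6 -175.5 190 8
```

```text
t 24.8 pos [539.   61.9 193.5] jaw 8.0 tilt 0.2 grip 44.1 mm F [ 1.3  0.  -1.3] j6 1.54
translation [-0.2442, 0.0321, 0.0028] twist [0.1, -0.2, -0.0]
```

Call:
send_rows --deltas '[{"grip": 0, "translation": [-0.244, 0.032, 0], "twist": [0, 0, 0]}, {"grip": 0, "translation": [-0.244, 0.032, 0], "twist": [0, 0, 0]}, {"grip": 0, "translation": [-0.244, 0.032, 0], "twist": [0, 0, 0]}, {"grip": 0, "translation": [-0.244, 0.032, 0], "twist": [0, 0, 0]}, {"grip": 0, "translation": [-0.244, 0.032, 0], "twist": [0, 0, 0]}]'

```text
clock: 25.42
eef_pos: [0.6038, -0.1798, 0.1894]
tool_rot: [0.659, 0.752, 0.001, -0.002]
ft_force: [-0.2, 1.0, -1.8]
grip_width: 0.0441
```

Call:
send_rows --deltas '[{"grip": 0, "translation": [0, 0, 0.05], "twist": [0, 0, 0]}, {"grip": 0, "translation": [0, 0, 0.09], "twist": [0, 0, 0]}, {"grip": 0, "translation": [0, 0, 0.11], "twist": [0, 0, 0]}, {"grip": 0, "translation": [0, 0, 0.11], "twist": [0, 0, 0]}]'

```text
clock: 25.92
eef_pos: [0.6007, -0.1775, 0.0756]
tool_rot: [0.658, 0.753, -0.001, -0.005]
ft_force: [-0.2, -0.5, -1.2]
grip_width: 0.0443
```

```bash
python3 plan.py 604.6 -175.5 25 8
```

```text
t 25.9 pos [ 600.7 -177.5   75.6] jaw 7.7 tilt 0.6 grip 44.3 mm F [-0.2 -0.5 -1.2] j6 1.15
translation [0.0011, 0.0046, 0.0506] twist [-0.5, -0.4, -0.3]
```

Call:
send_rows --deltas '[{"grip": 0, "translation": [0.002, 0.004, 0.02], "twist": [-0.4, -0.2, 0]}, {"grip": 0, "translation": [0.002, 0.004, 0.04], "twist": [-0.4, -0.2, 0]}, {"grip": 0, "translation": [0.002, 0.004, 0.05], "twist": [-0.4, -0.2, 0]}, {"grip": 0, "translation": [0.002, 0.004, 0.05], "twist": [-0.4, -0.2, 0]}, {"grip": 0, "translation": [0.002, 0.004, 0.05], "twist": [-0.4, -0.2, 0]}]'

```text
clock: 26.55
eef_pos: [0.6048, -0.1748, 0.0267]
tool_rot: [0.658, 0.753, 0.001, -0.001]
ft_force: [0.3, -0.2, -1.0]
grip_width: 0.0439
```

```bash
python3 plan.py 604.6 -175.5 7.8 8
```

```text
t 26.6 pos [ 604.8 -174.8   26.7] jaw 7.7 tilt 0.2 grip 43.9 mm F [ 0.3 -0.2 -1. ] j6 1.15
translation [-0.0007, -0.0003, 0.0189] twist [0.0, -0.2, -0.3]
```

Call:
send_rows --deltas '[{"grip": 0, "translation": [-0.0007, 0, 0.01], "twist": [0, 0, 0]}, {"grip": 0, "translation": [-0.0007, 0, 0.016], "twist": [0, 0, 0]}, {"grip": 0, "translation": [-0.0007, 0, 0.019], "twist": [0, 0, 0]}, {"grip": 0, "translation": [-0.0007, 0, 0.019], "twist": [0, 0, 0]}]'

```text
clock: 27.05
eef_pos: [0.6048, -0.1755, 0.0076]
tool_rot: [0.658, 0.753, 0.001, -0.001]
ft_force: [1.4, -0.1, -1.1]
grip_width: 0.0441
```

Call:
send_rows --deltas '[{"grip": 0.65, "translation": [0, 0, 0], "twist": [0, 0, 0]}, {"grip": 0.65, "translation": [0, 0, 0], "twist": [0, 0, 0]}, {"grip": 0.65, "translation": [0, 0, 0], "twist": [0, 0, 0]}]'

```text
clock: 27.42
eef_pos: [0.605, -0.1755, 0.0078]
tool_rot: [0.658, 0.753, 0.001, -0.001]
ft_force: [-0.7, 0.5, 0.8]
grip_width: 0.0557
```

Call:
send_rows --deltas '[{"grip": 0.65, "translation": [0, 0, -0.03], "twist": [0, 0, 0]}, {"grip": 0.65, "translation": [0, 0, -0.08], "twist": [0, 0, 0]}, {"grip": 0.65, "translation": [0, 0, -0.14], "twist": [0, 0, 0]}, {"grip": 0.65, "translation": [0, 0, -0.14], "twist": [0, 0, 0]}]'

```text
clock: 27.92
eef_pos: [0.6089, -0.1771, 0.1547]
tool_rot: [0.658, 0.753, 0.004, 0.005]
ft_force: [0.4, -0.6, 0.7]
grip_width: 0.0554
```

```bash
python3 plan.py 421 -218.3 145 -25
```

```text
t 27.9 pos [ 608.9 -177.1  154.7] jaw 7.7 tilt 0.7 grip 55.4 mm F [ 0.4 -0.6  0.7] j6 1.15
translation [-0.0157, -0.1919, 0.0073] twist [0.7, -0.1, 32.7]
```

Call:
send_rows --deltas '[{"grip": 1, "translation": [-0.0157, -0.1919, 0], "twist": [0.4, 0, 32.7]}, {"grip": 1, "translation": [-0.0157, -0.1919, 0], "twist": [0.4, 0, 32.7]}, {"grip": 1, "translation": [-0.0157, -0.1919, 0], "twist": [0.4, 0, 32.7]}, {"grip": 1, "translation": [-0.0157, -0.1919, 0], "twist": [0.4, 0, 32.7]}, {"grip": 1, "translation": [-0.0157, -0.1919, 0], "twist": [0.4, 0, 32.7]}]'

```text
clock: 28.55
eef_pos: [0.4212, -0.2185, 0.1524]
tool_rot: [0.844, 0.537, 0.003, 0.002]
ft_force: [-0.1, -0.4, -0.4]
grip_width: 0.0855
```

Call:
send_rows --deltas '[{"grip": 1, "translation": [0, 0, 0.05], "twist": [0, 0, 0]}, {"grip": 1, "translation": [0, 0, 0.09], "twist": [0, 0, 0]}, {"grip": 1, "translation": [0, 0, 0.09], "twist": [0, 0, 0]}, {"grip": 1, "translation": [0, 0, 0.09], "twist": [0, 0, 0]}]'

```text
clock: 29.05
eef_pos: [0.4237, -0.2188, 0.0633]
tool_rot: [0.843, 0.538, 0.004, 0.003]
ft_force: [0.3, -0.1, -0.4]
grip_width: 0.0852
```

```bash
python3 plan.py 421 -218.3 12 -25;  python3 - <<'E'
from h import *
c=camera('scene'); cv2.imwrite('pics/s7.png',cv2.resize(c['color'][130:280,160:500],None,fx=2.3,fy=2.3))
c=camera('top'); cv2.imwrite('pics/t7.png',cv2.resize(c['color'][90:290,200:460],None,fx=3,fy=3))
E
```

```text
t 29.1 pos [ 423.7 -218.8   63.3] jaw -25.0 tilt 0.5 grip 85.2 mm F [ 0.3 -0.1 -0.4] j6 1.53
translation [-0.0008, -0.0031, 0.0513] twist [0.5, -0.2, 0.0]
```

View pics/s7.png

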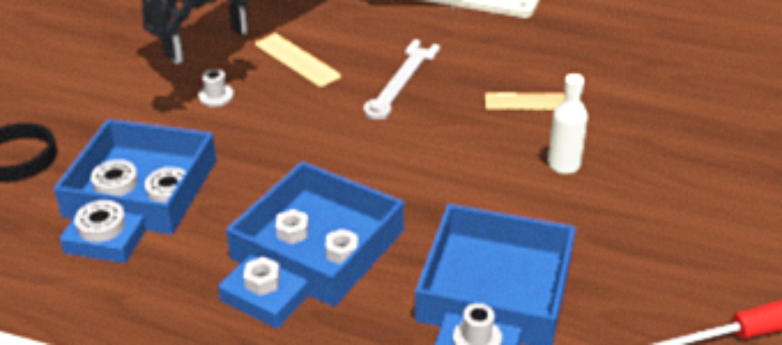

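View pics/t7.png

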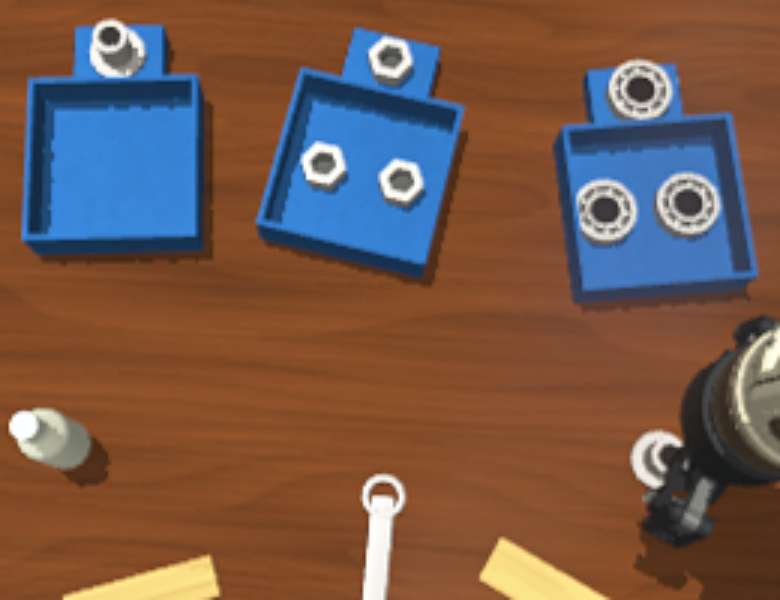

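Both bearings lie flat and side by side, at crop (606,210) and (688,203). The nuts are fine too. I'm lowering onto the bush barrel.

Call:
send_rows --deltas '[{"grip": 1, "translation": [-0.0008, -0.0025, 0.02], "twist": [0, 0, 0]}, {"grip": 1, "translation": [-0.0008, -0.0025, 0.04], "twist": [0, 0, 0]}, {"grip": 1, "translation": [-0.0008, -0.0025, 0.051], "twist": [0, 0, 0]}, {"grip": 1, "translation": [-0.0008, -0.0025, 0.051], "twist": [0, 0, 0]}, {"grip": 1, "translation": [-0.0008, -0.0025, 0.051], "twist": [0, 0, 0]}]'

```text
clock: 29.78
eef_pos: [0.4227, -0.2194, 0.014]
tool_rot: [0.843, 0.537, 0.004, 0.004]
ft_force: [-0.8, 0.7, -0.5]
grip_width: 0.0853
```

```bash
python3 plan.py 421 -218.3 12 -25;  python3 - <<'E'
from h import *
from meas import *
for n,uv in dict(bl=(202+200-200,0),).items(): pass
P,cx,cy,a,b=top('x',402,160,.018,th=130);print('bearL',cx,cy,a,b)
P,cx,cy,a,b=top('x',429,157,.018,r=14,th=130);print('bearR',cx,cy,a,b)
E
```

```text
t 29.8 pos [ 422.7 -219.4   14. ] jaw -25.0 tilt 0.7 grip 85.3 mm F [-0.8  0.7 -0.5] j6 1.53
translation [0.0003, -0.002, 0.0019] twist [0.7, -0.2, 0.0]
bearL 606.791748046875 -173.39154052734375 47.946136474609375 49.7891731262207
bearR 616.0347900390625 -236.02285766601562 48.47983932495117 49.50111389160156
```

Call:
send_rows --deltas '[{"grip": 0.6, "translation": [0, -0.0015, 0.0005], "twist": [0.5, 0, 0]}, {"grip": 0.45, "translation": [0, -0.0015, 0.0005], "twist": [0.5, 0, 0]}, {"grip": 0.35, "translation": [0, -0.0015, 0.0005], "twist": [0.5, 0, 0]}, {"grip": 0.2, "translation": [0, -0.0015, 0.0005], "twist": [0.5, 0, 0]}, {"grip": 0, "translation": [0, -0.0015, 0.0005], "twist": [0.5, 0, 0]}]'

```text
clock: 30.45
eef_pos: [0.4215, -0.2189, 0.0138]
tool_rot: [0.843, 0.537, 0.002, 0.001]
ft_force: [-0.7, 0.2, 4.6]
grip_width: 0.0237
```

Call:
send_rows --deltas '[{"grip": 0, "translation": [0, 0, 0], "twist": [0, 0, 0]}, {"grip": 0, "translation": [0, 0, 0], "twist": [0, 0, 0]}]'

```text
clock: 30.7
eef_pos: [0.4215, -0.2189, 0.0139]
tool_rot: [0.843, 0.537, 0.002, 0.001]
ft_force: [-1.1, 0.8, 3.4]
grip_width: 0.0239
```

```bash
python3 plan.py 421 -218.3 14 -25
```

```text
t 30.7 pos [ 421.5 -218.9   13.9] jaw -25.0 tilt 0.3 grip 23.9 mm F [-1.1  0.8  3.4] j6 1.53
translation [0.0003, -0.0007, -0.0001] twist [0.2, -0.2, 0.0]
```

Call:
send_rows --deltas '[{"grip": 0, "translation": [0, 0, -0.03], "twist": [0, 0, 0]}, {"grip": 0, "translation": [0, 0, -0.08], "twist": [0, 0, 0]}, {"grip": 0, "translation": [0, 0, -0.14], "twist": [0, 0, 0]}, {"grip": 0, "translation": [0, 0, -0.16], "twist": [0, 0, 0]}]'

```text
clock: 31.2
eef_pos: [0.4225, -0.2199, 0.1773]
tool_rot: [0.843, 0.537, 0.004, 0.003]
ft_force: [-0.1, -0.2, -1.5]
grip_width: 0.0238
```

```bash
python3 plan.py 617.8 197.8 170 5
```

```text
t 31.2 pos [ 422.5 -219.9  177.3] jaw -25.0 tilt 0.6 grip 23.8 mm F [-0.1 -0.2 -1.5] j6 1.52
translation [0.4611, 0.0006, 0.0085] twist [0.6, -0.0, -30.0]
```

Call:
send_rows --deltas '[{"grip": 0, "translation": [0.461, 0, 0], "twist": [0.3, 0, -30]}, {"grip": 0, "translation": [0.461, 0, 0], "twist": [0.3, 0, -30]}, {"grip": 0, "translation": [0.461, 0, 0], "twist": [0.3, 0, -30]}, {"grip": 0, "translation": [0.461, 0, 0], "twist": [0.3, 0, -30]}, {"grip": 0, "translation": [0.461, 0, 0], "twist": [0.3, 0, -30]}]'

```text
clock: 31.82
eef_pos: [0.5542, 0.0655, 0.1761]
tool_rot: [0.675, 0.737, 0.001, 0.002]
ft_force: [0.8, -0.4, -2.0]
grip_width: 0.024
```

```bash
python3 plan.py 617.8 197.8 170 5
```

```text
t 31.8 pos [554.2  65.5 176.1] jaw 5.0 tilt 0.2 grip 24.0 mm F [ 0.8 -0.4 -2. ] j6 1.60
translation [0.1262, 0.0749, 0.0062] twist [0.2, 0.1, 0.0]
```

Call:
send_rows --deltas '[{"grip": 0, "translation": [0.126, 0.075, 0], "twist": [0, 0, 0]}, {"grip": 0, "translation": [0.126, 0.075, 0], "twist": [0, 0, 0]}, {"grip": 0, "translation": [0.126, 0.075, 0], "twist": [0, 0, 0]}, {"grip": 0, "translation": [0.126, 0.075, 0.03], "twist": [0, 0, 0]}, {"grip": 0, "translation": [0.126, 0.075, 0.07], "twist": [0, 0, 0]}]'

```text
clock: 32.45
eef_pos: [0.6187, 0.1985, 0.1053]
tool_rot: [0.675, 0.738, 0.001, 0.002]
ft_force: [0.9, 0.7, -1.7]
grip_width: 0.0237
```

Call:
send_rows --deltas '[{"grip": 0, "translation": [0, 0, 0.02], "twist": [0, 0, 0]}, {"grip": 0, "translation": [0, 0, 0.03], "twist": [0, 0, 0]}, {"grip": 0, "translation": [0, 0, 0.03], "twist": [0, 0, 0]}]'

```text
clock: 32.83
eef_pos: [0.6182, 0.1982, 0.0742]
tool_rot: [0.675, 0.738, 0.0, 0.002]
ft_force: [0.2, 0.8, -1.6]
grip_width: 0.0239
```

```bash
python3 plan.py 617.8 197.8 35 5
```

```text
t 32.8 pos [618.2 198.2  74.2] jaw 5.1 tilt 0.2 grip 23.9 mm F [ 0.2  0.8 -1.6] j6 1.79
translation [-0.0003, -0.0006, 0.0392] twist [0.2, 0.1, 0.1]
```

Call:
send_rows --deltas '[{"grip": 0, "translation": [0, 0, 0.02], "twist": [0, 0, 0]}, {"grip": 0, "translation": [0, 0, 0.04], "twist": [0, 0, 0]}, {"grip": 0, "translation": [0, 0, 0.05], "twist": [0, 0, 0]}, {"grip": 0, "translation": [0, 0, 0.05], "twist": [0, 0, 0]}]'

```text
clock: 33.33
eef_pos: [0.6184, 0.1981, 0.0243]
tool_rot: [0.675, 0.738, 0.0, 0.002]
ft_force: [-0.4, -0.1, -1.0]
grip_width: 0.0236
```

```bash
python3 plan.py 617.8 197.8 18.5 5
```

```text
t 33.3 pos [618.4 198.1  24.3] jaw 5.1 tilt 0.2 grip 23.6 mm F [-0.4 -0.1 -1. ] j6 1.79
translation [-0.0002, -0.0007, 0.0058] twist [0.2, 0.1, 0.1]
```

Call:
send_rows --deltas '[{"grip": 0, "translation": [0, 0, 0.004], "twist": [0, 0, 0]}, {"grip": 0, "translation": [0, 0, 0.006], "twist": [0, 0, 0]}, {"grip": 0, "translation": [0, 0, 0.006], "twist": [0, 0, 0]}, {"grip": 0, "translation": [0, 0, 0.006], "twist": [0, 0, 0]}]'

```text
clock: 33.83
eef_pos: [0.6186, 0.1982, 0.0185]
tool_rot: [0.675, 0.738, 0.001, 0.002]
ft_force: [-0.2, -0.9, -1.9]
grip_width: 0.0236
```

Call:
send_rows --deltas '[{"grip": 0.45, "translation": [0, 0, 0], "twist": [0, 0, 0]}, {"grip": 0.6, "translation": [0, 0, 0], "twist": [0, 0, 0]}, {"grip": 0.6, "translation": [0, 0, 0], "twist": [0, 0, 0]}]'

```text
clock: 34.2
eef_pos: [0.6188, 0.1982, 0.0188]
tool_rot: [0.675, 0.738, 0.001, 0.002]
ft_force: [0.3, -0.3, 0.7]
grip_width: 0.0512
```

Call:
send_rows --deltas '[{"grip": 0.6, "translation": [0, 0, -0.03], "twist": [0, 0, 0]}, {"grip": 0.6, "translation": [0, 0, -0.08], "twist": [0, 0, 0]}, {"grip": 0.6, "translation": [0, 0, -0.14], "twist": [0, 0, 0]}, {"grip": 0.6, "translation": [0, 0, -0.2], "twist": [0, 0, 0]}, {"grip": 0.6, "translation": [0, 0, -0.2], "twist": [0, 0, 0]}]'

```text
clock: 34.83
eef_pos: [0.6213, 0.1995, 0.2264]
tool_rot: [0.675, 0.738, 0.007, 0.005]
ft_force: [0.4, 0.9, 0.3]
grip_width: 0.0514
```

```bash
python3 plan.py 350 -30 220 5
```

```text
t 34.8 pos [621.3 199.5 226.4] jaw 5.1 tilt 1.0 grip 51.4 mm F [0.4 0.9 0.3] j6 1.79
translation [-0.2046, -0.2906, 0.0011] twist [1.0, -0.1, 0.1]
```

Call:
send_rows --deltas '[{"grip": 0.6, "translation": [-0.2, -0.29, 0], "twist": [0, 0, 0]}, {"grip": 0.6, "translation": [-0.2, -0.29, 0], "twist": [0, 0, 0]}, {"grip": 0.6, "translation": [-0.2, -0.29, 0], "twist": [0, 0, 0]}, {"grip": 0.6, "translation": [-0.2, -0.29, 0], "twist": [0, 0, 0]}, {"grip": 0.6, "translation": [-0.2, -0.29, 0], "twist": [0, 0, 0]}]'

```text
clock: 35.45
eef_pos: [0.376, -0.0029, 0.22]
tool_rot: [0.675, 0.738, 0.006, 0.005]
ft_force: [0.0, 0.5, 0.5]
grip_width: 0.0512
```

Call:
send_rows --deltas '[{"grip": 0.6, "translation": [0, 0, 0], "twist": [0, 0, 0]}, {"grip": 0.6, "translation": [0, 0, 0], "twist": [0, 0, 0]}]'

```text
clock: 35.7
eef_pos: [0.3762, -0.003, 0.2198]
tool_rot: [0.675, 0.738, 0.007, 0.005]
ft_force: [0.9, -0.1, 0.6]
grip_width: 0.0513
```

Run:
```python
from h import *
c=camera('scene'); cv2.imwrite('pics/s8.png',cv2.resize(c['color'][130:300,160:500],None,fx=2.3,fy=2.3))
c=camera('top'); cv2.imwrite('pics/t8.png',cv2.resize(c['color'][90:290,200:460],None,fx=3,fy=3))
```

```text
(no output)
```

View pics/s8.png

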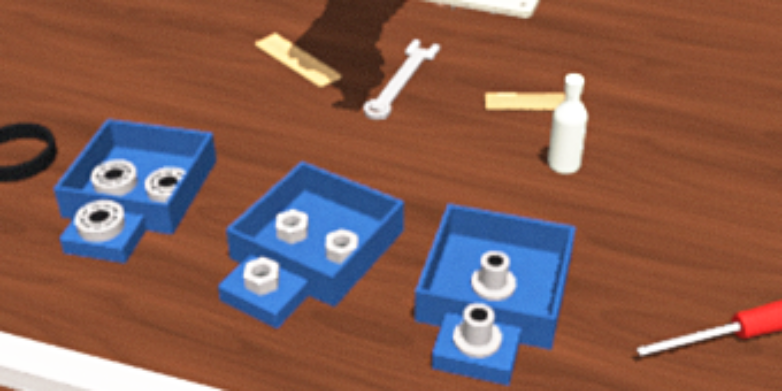

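View pics/t8.png

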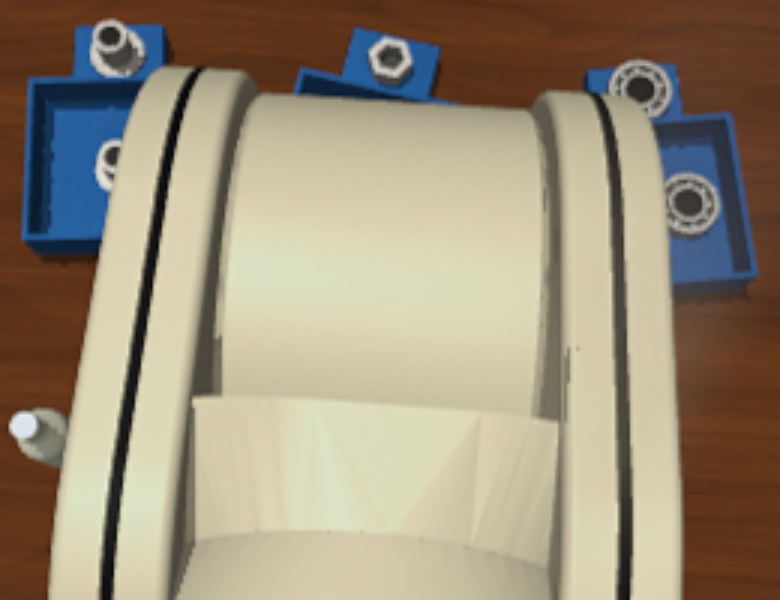

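The scene view shows all five parts flat and upright in the right bins, and the glue standing where it was at crop (567,140). The arm is clear of everything, so I'm handing in.

```bash
python3 -c "
from workcell import bot
print(bot.job_done())"
```

```text
the job is handed in; nothing more can be done
None
```

All five parts are in their matching bins, and the job was handed in at about 36 s: two nuts, two bearings and the flanged bush.

- **Missed grasp:** My first try at the right-hand bearing failed. The tool sat about 6 mm too high because I closed without checking, so the fingers shut on top of it and dragged it roughly 13 mm along the bench. The reading afterwards was about 20 N at the wrist. The bearing stayed flat, and I remeasured it and picked it up cleanly on the second try.
- **Last checks:** In the final scene-camera picture each part lies flat, the same way up as before, and none rests on another. The glue bottle stands in its original place and the arm is clear of everything.
- **Bearing spacing:** The two bearings measured 63 mm apart between centres, about 4 mm from the bin walls.
- **Not confirmed from above:** In the last top view the arm hid most of the bins. The nuts and bearings had been seen clear in earlier top views, but the bush's placing rests on the scene camera and a partial top view.

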